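# Check a printing frame for squareness with a slide rule

### The arm

A 6-joint arm with a two-finger parallel gripper is mounted at the origin on a cart in front of the work surface, level with it; the furniture and walls round the work are solid. World frame = base frame: x ahead of the robot, y to its left, z up, the work surface at z = 0. Lengths are in m, angles in degrees, forces in N, time in s.
With the tool pointing down it reaches from about 0.375 to 0.9 m from the base axis. Payload 3.1 kg.
Tool frame: the origin (TCP) lies at the very end of the fingers, on their centre line; the grasp point (between the pads) lies 19 mm behind it; x points along the fingers, z is the direction in which the jaws open and shut, and the axes are right-handed (so a half turn about x gives the same grasp; the last joint's range is limited). The gripper opens to 87 mm and grips with 3 to 60 N. Pads are 19 mm wide; open, the fingers measure 117 mm over their backs; the gripper's body (75 mm by 190 mm) begins 51 mm behind the grasp point.
Start: joints at [56.35, 30.224, 82.088, -0, 67.689, -10.227], TCP at [0.248, 0.573, 0.223] pointing down, gripper open.
Joint ranges: [-176.69, 176.69], [-43.24, 126.21], [12.49, 139.97], [-82, 262], [0, 151.66], [-163.58, 163.58]. Speed limits (degrees/s): [159.86, 159.86, 180, 180, 180, 180].

### API

Orientations are given as a 3x3 rotation matrix whose columns are the frame's x, y, z axes.
In Python, from rig import bot gives the robot as it stands.
- The arm moves only by the tool send_rows, never from a script. Its arguments are lists of equal length, an entry for each row: "fingers": the opening, from 0 (shut) to 1 (fully open); "dp": the shift along the world's x, y, z in mm, a list of three; "turn": the turn, a rotation vector about the world's x, y, z in rad, a list of three. In form: {"fingers": [fingers, ...], "dp": [[tx, ty, tz], ...], "turn": [[rx, ry, rz], ...]}. A call has 1 to 10 rows; each row is the pose to reach, as a shift and turn from the pose measured when the call began; what a row does not reach only later rows make up. A row lasts 1/12 s, in which the tool goes at most 41.7 mm and 7.16 degrees, less where a joint would pass 70% of its speed; a pose out of reach is approached as far as the arm can. A call with a gripper value outside its range is refused whole. The fingers move at their own pace and stop on an object; the grip force is fixed at half the most. Time passes only in rows, so rows that repeat a pose let the fingers close. It gives the time, the measured TCP pose, the force and the opening at its end, in the units of the state.
- bot.read_state(): the state, without advancing time (a new reading comes with each control period).
- bot.capture(name): name is "scene" or "side" or "wrist"; returns a dict with "img" (420x560x3 uint8, blue, green, red), "z_map" (420x560 float32, m along the optical axis (not along the pixel's ray), 0 where there is no reading), "mtx" (3x3 intrinsics, pixels), "origin" and "orientation" of the camera in the world; the wrist camera has in their place "hand_eye" (4x4, takes a point from camera to tool coordinates, whose origin is the TCP and whose axes are the tool frame's). Camera axes: x right, y up, looking along -z (the intrinsics and any distortion apply to the point x, -y, -z); pixel columns grow to the right and rows downward; lengths in m; the calibration is good to about 2 mm. A picture is of the moment at which its call begins: read the wrist's pose just before it.
- bot.hand_in(): hands the job in, once; it reports no verdict.
The state is a dict: "time_s": time; "joint_positions": joint angles; "qvel": joint speeds; "tau": joint torques, N m; "position": TCP position; "tcp_rot": TCP orientation; "force": force on the tool from outside, world axes, zero at the start; "moment": the same for the moment, N m; "opening": opening from 0.0 (shut) to 1.0 (fully open).
Only numpy, scipy, OpenCV 4.12 (cv2) and the standard library are available. Lean on these libraries where they do the work, as an engineer would, in place of code of your own. Each camera call takes 0.05 s, during which the arm holds its last target.

### The job

Check whether the wooden printing frame is square: lay the slide rule flat inside it and measure its inner diagonal from the near left to the far right corner, then the other diagonal, each time drawing the rule out until both brass end buttons sit fully home in their corners. Compare the two readings and leave the rule lying flat, set corner to corner in the longer diagonal (either one if they differ by no more than 3 mm), and let go of it. Press only gently so that the frame is not forced out of its present shape, and leave the other things on the bench where they are.

Things in the scene. Friction and masses are not known exactly. Their poses are not given: they have to be found in the camera images.
- frame: Open frame of light wood flat on the bench, near rail fixed down by two steel lugs. Rails 28 mm wide, 22 mm high; opening nominally 220 mm along its x (away from the robot) by 240 mm along its y (left). Origin: on the bench, middle of the nominal opening. Near inner corners always at x -110, y +-120 mm. May be racked: see frame_far. Keep presses on it under 20 N, or it counts as forced.
- frame_far (a point): Point fixed to the bench, not to the far rail: nominal middle of the far rail's inner face, 11 mm above the bench, at x +110, y 0 in the frame's axes. The far rail itself may be shifted along the frame's y by up to 11 mm either way, the side rails leaning with it, so the far inner corners are at x +110, y +-120 mm plus that unknown shift.
- rule: Slide rule: dark wooden stock 200x26x14 mm, metal tongue sliding out of one end; about 0.6 kg, balances at the closed knob. Origin: underside, below the knob when closed; x runs from the stock's end to the tongue's end, z up. Each end has an upright polished brass button, 12 mm diameter, 16 mm high; the stock's is at x -125 mm, the tongue's at x +145 mm when closed. Home means touching both walls of a corner.
- rule_knob (a point): Middle of the round black knob, 18 mm across, 36 mm tall, middle 40 mm above the rule's underside. It stands on the tongue, 145 mm short of its button, swivels stiffly on its post and has 6 mm of free play upwards: held 3 mm up, it moves the rule without lifting or pressing it. Pushed back it closes the rule, then slides all of it; drawn on, it pulls out the tongue; the stock stays by its friction of about 4 N.
- rule_slide (a joint): How far the tongue is drawn out, 0 (closed) to 0.065 m; stays where left (0.5 N friction). Distance between button centres = 0.270 m + this value. About 0.030 to 0.047 in this frame's diagonals.
- ink_tin_2: Bystander: ink tin, 71 mm across, 49 mm high, origin at its underside.
- clip_a: Bystander: black bulldog clip, 26x50x35 mm, origin at its underside.
- tape_masking: Bystander: roll of masking tape lying flat, 104 mm across, 25 mm high, origin at its underside.
- gouge_0: Bystander: lino gouge with orange-brown mushroom handle, 108x25x19 mm.
- ink_tin_4: Bystander: ink tin, 71 mm across, 51 mm high, origin at its underside.

How it is judged (in metres and radians):
On the way, in this order (a step that is already met when the one before it is completed fails the run):
1. the rule lies flat and spans the diagonal from the near left to the far right corner, both buttons home (within 3 mm) (((height (world z) of rule below 0.006 m and horizontal distance between rule_c0 and near_left below 0.003 m and horizontal distance between rule_slide_c0 and far_right below 0.003 m) or (height (world z) of rule below 0.006 m and horizontal distance between rule_slide_c0 and near_left below 0.003 m and horizontal distance between rule_c0 and far_right below 0.003 m))), for 0.15 s.
2. the rule lies flat and spans the diagonal from the near right to the far left corner, both buttons home (within 3 mm) (((height (world z) of rule below 0.006 m and horizontal distance between rule_c0 and near_right below 0.003 m and horizontal distance between rule_slide_c0 and far_left below 0.003 m) or (height (world z) of rule below 0.006 m and horizontal distance between rule_slide_c0 and near_right below 0.003 m and horizontal distance between rule_c0 and far_left below 0.003 m))), for 0.15 s.
At the end, for the whole second after the job is handed in: the rule lies still and flat on the bench inside the frame, released, spanning the longer diagonal with both buttons within 3.5 mm of their corners (either diagonal if they differ by no more than 3 mm) (linear speed of rule below 0.02 m/s and angle between rule's own z axis and vertical below 0.06 rad and ((height (world z) of rule below 0.006 m and horizontal distance between rule_c0 and near_left below 0.0035 m and horizontal distance between rule_slide_c0 and far_right below 0.0035 m and y of frame_rail_c0 in the frame of frame below 0.002 m) or (height (world z) of rule below 0.006 m and horizontal distance between rule_slide_c0 and near_left below 0.0035 m and horizontal distance between rule_c0 and far_right below 0.0035 m and y of frame_rail_c0 in the frame of frame below 0.002 m) or (height (world z) of rule below 0.006 m and horizontal distance between rule_c0 and near_right below 0.0035 m and horizontal distance between rule_slide_c0 and far_left below 0.0035 m and y of frame_rail_c0 in the frame of frame above -0.002 m) or (height (world z) of rule below 0.006 m and horizontal distance between rule_slide_c0 and near_right below 0.0035 m and horizontal distance between rule_c0 and far_left below 0.0035 m and y of frame_rail_c0 in the frame of frame above -0.002 m))); the robot touches nothing.
It fails at once if the rule is pressed against the frame with more than 20 N (contact force between rule and frame above 20 N).
It fails at once if the frame is forced out of its present shape (far rail moved by more than 2 mm) (distance of frame_rail_c0 from where it was at the start of the episode above 0.002 m).
It fails at once if a bystander is moved by more than 20 mm (distance of any of ink_tin_2, clip_a, tape_masking, gouge_0, ink_tin_4 from where it was at the start of the episode above 0.02 m).
It also fails if it takes over 72 s, if anything falls off the work surface, if the arm or the gripper's body presses on something with over 40 N, if the wrist force passes 120 N, or if a joint passes its speed limit or range.

## Working session

There is one attempt and no reset: what is moved stays moved. The work goes in short steps, Python scripts to look and compute and a tool call to move; the robot and the scene stay as the last step left them, time stands still between calls to the robot, and variables do not carry over. Pictures are saved under pics/ and viewed, and the job is handed in when it is done.

Besides the shell and the picture viewer there is one more tool, called after "Request:" by a JSON object that holds its "name" and its "arguments". send_rows: Moves the arm, as the interface text tells. Its arguments: {"type":"object","properties":{"fingers":{"type":"array","items":{"type":"number"}},"dp":{"type":"array","items":{"type":"array","items":{"type":"number"}}},"turn":{"type":"array","items":{"type":"array","items":{"type":"number"}}}},"required":["fingers","dp","turn"]}

```bash
ls; mkdir -p pics
python3 - <<'E'
from rig import bot
import cv2,numpy as np,pickle
s=bot.read_state();print(s)
for n in("scene","side","wrist"):
    c=bot.capture(n);cv2.imwrite(f"pics/{n}0.png",c["img"]);pickle.dump(c,open(f"{n}0.pkl","wb"))
    print(n,c["mtx"],c.get("origin"),c.get("orientation"),c.get("hand_eye"),[k for k in c])
E
```

```text
pics
{'time_s': 0.0, 'joint_positions': array([ 5.63501195e+01,  3.02763248e+01,  8.21566091e+01, -1.36934334e-03,
        6.76893003e+01, -1.02269179e+01]), 'qvel': array([ 0.12739405, -0.04103735, -0.03601344, -0.11526527,  0.0420131 ,
        0.03357541]), 'tau': array([-6.09911531e-04, -4.40040386e+01, -1.76589435e+01,  6.31066924e-02,
        5.83453313e-02, -1.58831922e-04]), 'position': array([0.24800906, 0.57288624, 0.22159872]), 'tcp_rot': array([[-1.16373979e-03, -9.17598794e-01,  3.97506099e-01],
       [-1.78816735e-03,  3.97507642e-01,  9.17597121e-01],
       [-9.99997724e-01,  3.57036852e-04, -2.10341566e-03]]), 'force': array([-0.09445422, -0.63633271, -0.89116312]), 'moment': array([-0.03182192, -0.04260283, -0.03860998]), 'opening': 0.9960989546317719}
scene [[442.39046035   0.         279.75628619]
 [  0.         442.39046035 202.63958656]
 [  0.           0.           1.        ]] [-6.81909584e-04 -1.17594715e+00  1.06048269e+00] [[ 0.91041959  0.25941243 -0.32224425]
 [-0.41362696  0.55765222 -0.71967822]
 [-0.00699326  0.78849806  0.61499748]] None ['img', 'z_map', 'mtx', 'origin', 'orientation']
side [[397.92303535   0.         282.47881765]
 [  0.         397.92303535 207.96017369]
 [  0.           0.           1.        ]] [0.59841474 1.04077826 0.576594  ] [[-0.9977054  -0.02411503  0.06326457]
 [ 0.06741406 -0.44033854  0.89529733]
 [ 0.00626771  0.8975079   0.44095383]] None ['img', 'z_map', 'mtx', 'origin', 'orientation']
wrist [[317.20947436   0.         279.90089445]
 [  0.         317.20947436 212.03743586]
 [  0.           0.           1.        ]] None None [[-7.15030638e-06  2.98525498e-01 -9.54401659e-01 -1.62863398e-01]
 [-1.93069979e-04  9.54401641e-01  2.98525494e-01  8.31045208e-02]
 [ 9.99999981e-01  1.86400857e-04  5.08120474e-05  3.45988047e-04]
 [ 0.00000000e+00  0.00000000e+00  0.00000000e+00  1.00000000e+00]] ['img', 'z_map', 'mtx', 'hand_eye']
```

View pics/scene0.png

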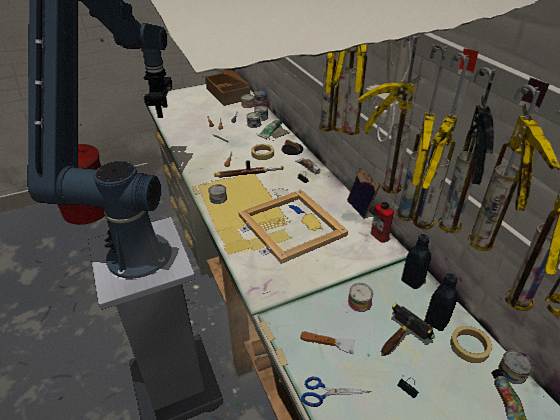

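View pics/side0.png

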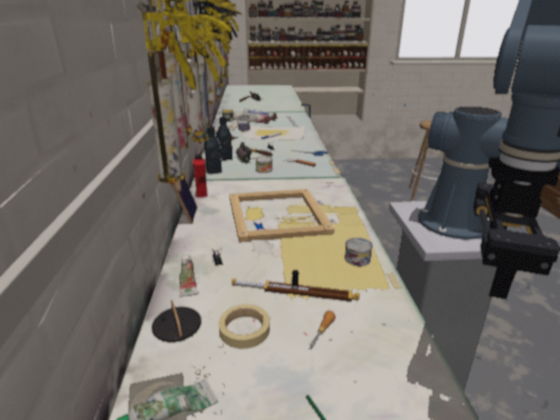

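View pics/wrist0.png

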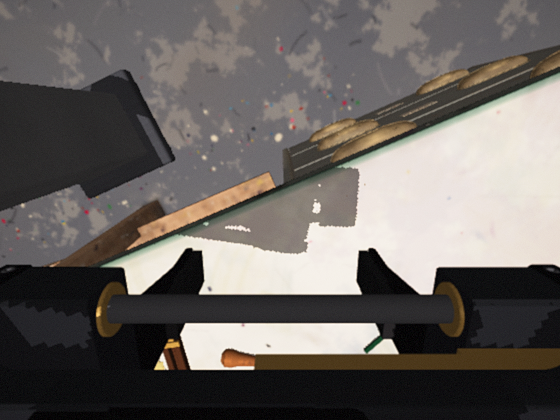

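The side view shows the rule around (235..357, 283..297) with its knob at (295,278), and the frame at (230..332, 190..238). The tin is at (358,250), the tape at (244,325) and the gouge at (323,327). I'll enlarge the crops.

```bash
cat > h.py <<'E'
import numpy as np,cv2,pickle
from rig import bot
def cam_pose(c,s=None):
    if "hand_eye" in c:
        T=np.eye(4);T[:3,:3]=s["tcp_rot"];T[:3,3]=s["position"]
        M=T@c["hand_eye"];return M[:3,3],M[:3,:3]
    return np.array(c["origin"]),np.array(c["orientation"])
def ray(c,u,v,s=None):
    o,R=cam_pose(c,s);K=c["mtx"]
    return o,R@np.array([(u-K[0,2])/K[0,0],-(v-K[1,2])/K[1,1],-1.0])
def at_z(c,u,v,z,s=None):
    o,d=ray(c,u,v,s);t=(z-o[2])/d[2];return o+t*d
def depth_pt(c,u,v,s=None):
    o,d=ray(c,u,v,s);return o+d*c["z_map"][int(round(v)),int(round(u))]
def proj(c,p,s=None):
    o,R=cam_pose(c,s);q=R.T@(np.array(p)-o);K=c["mtx"]
    return K[0,0]*q[0]/-q[2]+K[0,2],-K[1,1]*q[1]/-q[2]+K[1,2]
def cloud(c,s=None):
    o,R=cam_pose(c,s);K=c["mtx"];h,w=c["z_map"].shape
    u,v=np.meshgrid(np.arange(w),np.arange(h))
    d=np.stack([(u-K[0,2])/K[0,0],-(v-K[1,2])/K[1,1],-np.ones_like(u,float)],-1)@R.T
    P=o+d*c["z_map"][...,None];P[c["z_map"]==0]=np.nan;return P
def crop(c,u0,v0,u1,v1,f,name):
    im=cv2.resize(c["img"][v0:v1,u0:u1],None,fx=f,fy=f,interpolation=cv2.INTER_CUBIC)
    for u in range((u0+9)//10*10,u1,10):
        cv2.putText(im,str(u),((u-u0)*f,10),0,.35,(0,0,255),1);cv2.line(im,((u-u0)*f,12),((u-u0)*f,18),(0,0,255),1)
    for v in range((v0+9)//10*10,v1,10):
        cv2.putText(im,str(v),(0,(v-v0)*f+4),0,.35,(0,0,255),1)
    cv2.imwrite(name,im)
E
python3 - <<'E'
from h import *
c=pickle.load(open("side0.pkl","rb"))
crop(c,215,180,375,340,5,"pics/s_a.png") if 0 else crop(c,222,260,372,350,5,"pics/s_a.png")
crop(c,220,180,390,270,4,"pics/s_b.png")
for n,uv in dict(tin=(358,242),tape=(230,325),knob=(295,275),rA=(237,282),rB=(355,294),clip=(217,257),gouge=(326,322),fl=(235,233),fr=(325,231),fnl=(320,195),ffl=(237,200)).items(): print(n,depth_pt(c,*uv).round(3))
E
```

```text
tin [0.341 0.173 0.046]
tape [0.66  0.409 0.001]
knob [0.518 0.317 0.054]
rA [0.65  0.28  0.013]
rB [0.386 0.344 0.016]
clip [0.703 0.181 0.019]
gouge [0.465 0.426 0.014]
fl [0.665 0.03  0.001]
fr [0.406 0.058 0.016]
fnl [ 0.377 -0.225  0.001]
ffl [ 0.664 -0.143  0.026]
```

View pics/s_a.png

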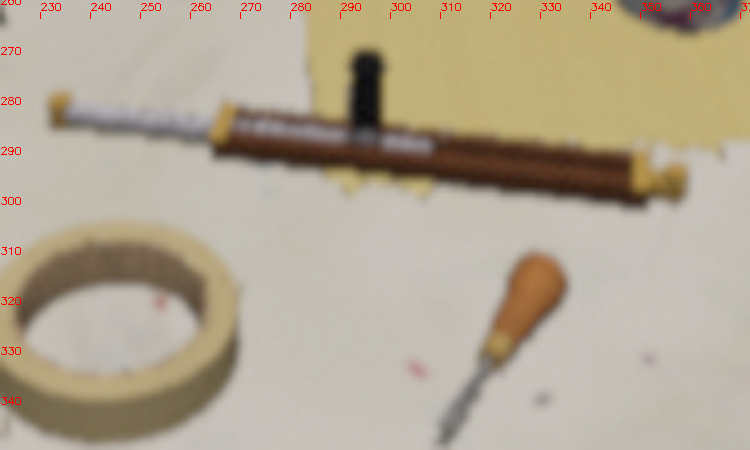

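View pics/s_b.png

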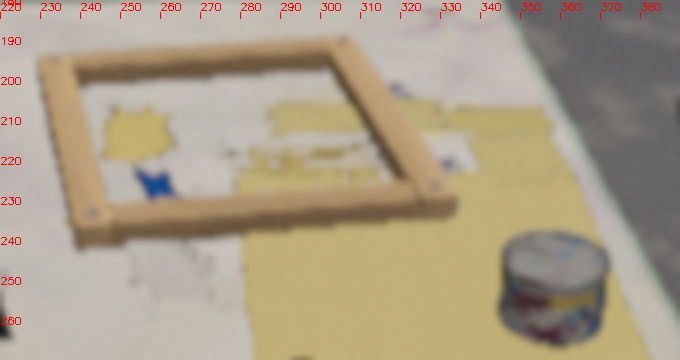

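Request:
{"name": "send_rows", "arguments": {"fingers": [1, 1, 1, 1, 1, 1, 1, 1, 1, 1], "dp": [[16, -36, 8], [32, -73, 16], [48, -110, 24], [64, -147, 32], [80, -184, 40], [96, -220, 48], [112, -257, 56], [128, -294, 64], [144, -330, 72], [160, -367, 80]], "turn": [[0, 0, -0.116], [0, 0, -0.232], [0, 0, -0.348], [0, 0, -0.464], [0, 0, -0.58], [0, 0, -0.696], [0, 0, -0.812], [0, 0, -0.928], [0, 0, -1.044], [0, 0, -1.16]]}}

```text
time_s: 0.98
position: [0.4082, 0.2043, 0.3021]
tcp_rot: [[-0.002, 0.003, 1.0], [0.0, 1.0, -0.003], [-1.0, 0.0, -0.002]]
force: [0.1, 0.7, 0.8]
opening: 0.998
```

Run:
```python
from h import *
s=bot.read_state();print(s["time_s"],s["position"],s["tcp_rot"][:,2],s["joint_positions"].round(1),s["force"])
c=bot.capture("wrist");pickle.dump((c,s),open("w1.pkl","wb"));cv2.imwrite("pics/w1.png",c["img"])
```

```text
0.9833 [0.40820393 0.20425815 0.30212232] [ 0.9999925  -0.00346044 -0.00174066] [12.5 11.3 99.   0.  69.8 12.7] [0.08213752 0.65583369 0.84420018]
```

View pics/w1.png

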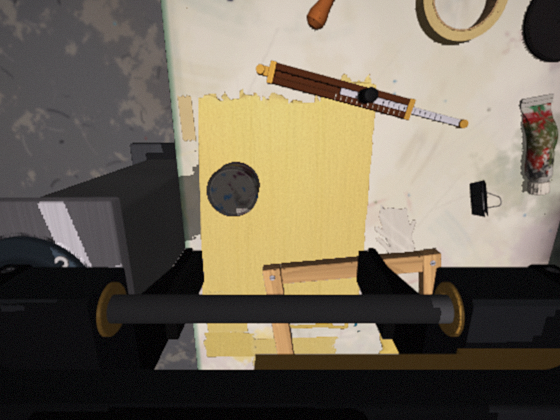

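The wrist view shows the whole rule: stock button (262,70), knob (367,95), tongue button (463,123). Next I'll go on to the frame.

Request:
{"name": "send_rows", "arguments": {"fingers": [1, 1, 1, 1, 1, 1, 1, 1, 1, 1], "dp": [[16, -37, 2], [32, -74, 4], [48, -111, 6], [64, -148, 8], [80, -185, 10], [96, -222, 12], [112, -259, 14], [125, -290, 15], [130, -300, 15], [130, -300, 15]], "turn": [[0, 0, 0], [0, 0, 0], [0, 0, 0], [0, 0, 0], [0, 0, 0], [0, 0, 0], [0, 0, 0], [0, 0, 0], [0, 0, 0], [0, 0, 0]]}}

```text
time_s: 1.87
position: [0.5442, -0.1045, 0.318]
tcp_rot: [[0.005, 0.016, 1.0], [-0.006, 1.0, -0.016], [-1.0, -0.006, 0.005]]
force: [0.8, 0.8, -0.1]
opening: 1.003
```

Run:
```python
from h import *
s=bot.read_state();print(s["time_s"],s["position"],s["tcp_rot"][:,2],s["joint_positions"].round(1),s["force"])
c=bot.capture("wrist");pickle.dump((c,s),open("w2.pkl","wb"));cv2.imwrite("pics/w2.png",c["img"])
c1,s1=pickle.load(open("w1.pkl","rb"))
crop(c1,250,55,480,135,3,"pics/w1a.png")
```

```text
1.8667 [ 0.54417577 -0.10448441  0.31798974] [ 0.99985321 -0.01646004  0.00475707] [-22.3  18.8  85.5  -0.2  75.3 -21.3] [ 0.81366828  0.76522862 -0.0902128 ]
```

View pics/w2.png

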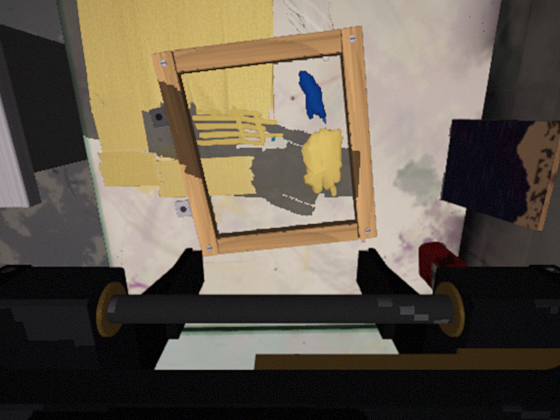

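View pics/w1a.png

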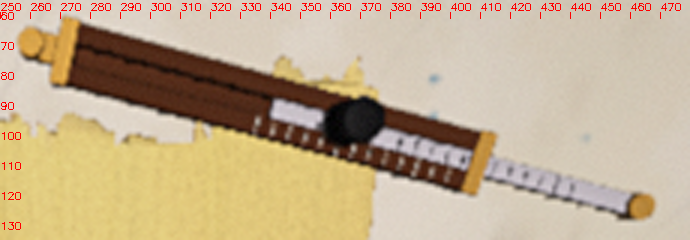

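The frame is fully visible, with its lugs at (158,117) and (183,209). I'll zoom on the corners.

Run:
```python
from h import *
c,s=pickle.load(open("w2.pkl","rb"));print(s["qvel"])
crop(c,150,22,385,262,3,"pics/w2a.png")
crop(c,170,58,240,108,9,"pics/w2nl.png")
```

```text
[ 3.2222504  -1.93983479  3.60754441  1.75646828  1.59654156  1.15490083]
```

View pics/w2a.png

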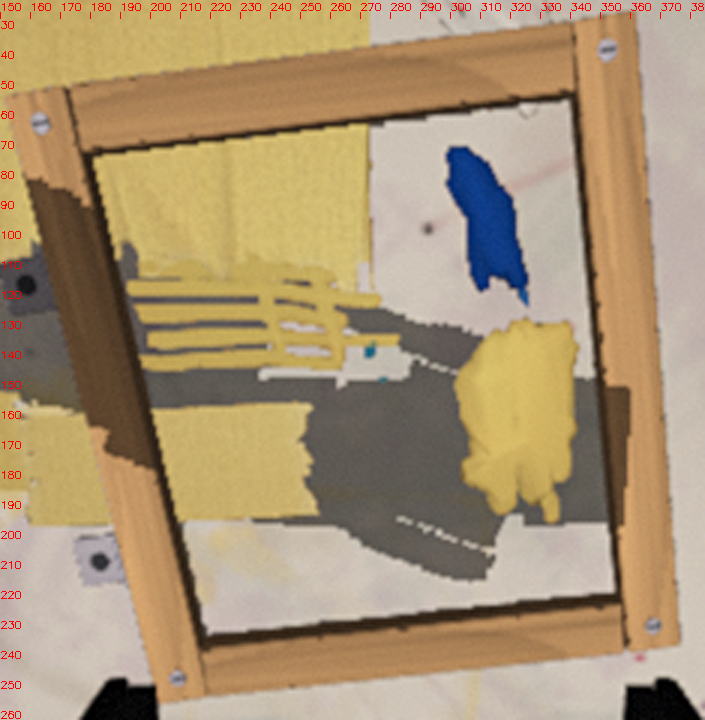

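Run:
```python
from h import *
c,s=pickle.load(open("w2.pkl","rb"))
ims=[]
for u0,v0 in((165,55),(325,40),(203,215),(338,210)):
    crop(c,u0,v0,u0+40,v0+36,9,"pics/t.png");ims.append(cv2.imread("pics/t.png"))
cv2.imwrite("pics/w2c.png",np.vstack([np.hstack(ims[:2]),np.hstack(ims[2:])]))
```

```text
(no output)
```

View pics/w2c.png

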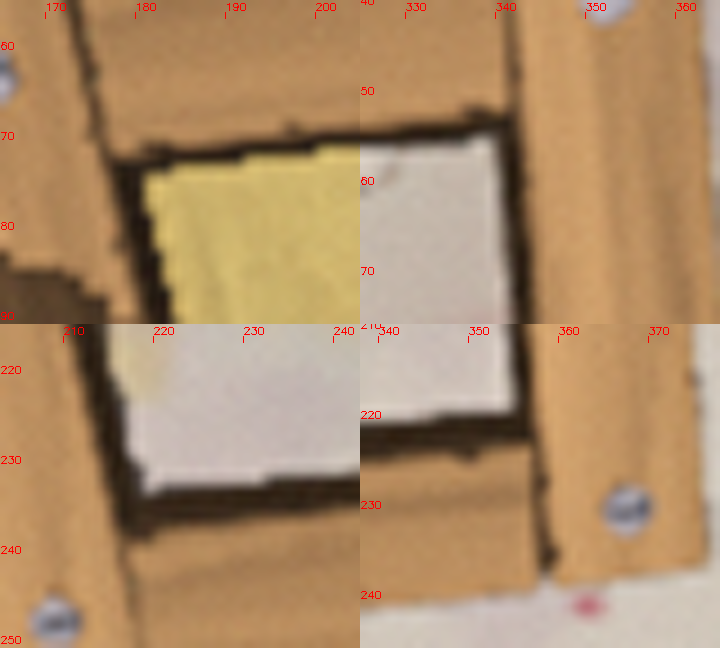

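```bash
cat > fit.py <<'E'
from h import *
from scipy.optimize import least_squares
def frame_fit(P):  # P dict NL,FL,NR,FR world xy
    def loc(k,sh): return np.array({'NL':(-.11,.12),'NR':(-.11,-.12),'FL':(.11,.12+sh),'FR':(.11,-.12+sh)}[k])
    def f(q):
        R=np.array([[np.cos(q[2]),-np.sin(q[2])],[np.sin(q[2]),np.cos(q[2])]])
        return np.concatenate([q[:2]+R@loc(k,q[3])-P[k][:2] for k in P])
    r=least_squares(f,[.54,-.08,0,0]);return r.x,f(r.x)
E
python3 - <<'E'
from fit import *
c,s=pickle.load(open("w2.pkl","rb"))
T=dict(NL=(177,72.3),FL=(341.4,52.6),NR=(216.1,238),FR=(356.6,222))
B=dict(NL=(180.4,74.1),FL=(339.8,54.8),NR=(218.4,233.4),FR=(354.4,219.3))
for D,z in((T,.022),(B,0)):
    P={k:at_z(c,*v,z,s) for k,v in D.items()}
    x,r=frame_fit(P);print({k:(p*1000).round(1)[:2] for k,p in P.items()});print(x.round(4),np.degrees(x[2]),(r*1000).round(1))
    print("diags",np.linalg.norm(P['NL']-P['FR']),np.linalg.norm(P['NR']-P['FL']))
c1,s1=pickle.load(open("w1.pkl","rb"))
print("rule",at_z(c1,259.5,68,.016,s1),at_z(c1,367.5,92,.058,s1),at_z(c1,461,121.5,.016,s1))
cl=cloud(c1,s1); print(depth_pt(c1,367,92,s1),depth_pt(c1,235,190,s1),depth_pt(c1,300,210,s1))
E
```

```text
{'NL': array([410.6,  30.5]), 'FL': array([628.1,  50.7]), 'NR': array([ 444. , -207.4]), 'FR': array([ 661.4, -185. ])}
[ 0.5354 -0.0733  0.1397 -0.0092] 8.00458755124539 [-0.9 -0.2  0.8  1.1 -0.9 -0.   0.9 -0.9]
diags 0.3305952591671495 0.3169700754310356
{'NL': array([408.6,  30.5]), 'FL': array([630. ,  51.4]), 'NR': array([ 443.6, -208.4]), 'FR': array([ 663.2, -188.2])}
[ 0.5356 -0.0733  0.1416 -0.0108] 8.112296504196419 [ 1.1 -0.6 -0.9 -1.1  0.1  0.7 -0.2  0.9]
diags 0.3356086284111319 0.319760618895407
rule [0.38116486 0.34301395 0.016     ] [0.51288301 0.31083501 0.058     ] [0.65373971 0.27518778 0.016     ]
[0.51205771 0.31078622 0.05888023] [0.34627182 0.18769402 0.04569639] [0.43754844 0.14590133 0.0026177 ]
```

Request:
{"name": "send_rows", "arguments": {"fingers": [1, 1, 1, 1, 1, 1, 1, 0.8, 0.7, 0.6], "dp": [[-3, 40, -10], [-6, 80, -20], [-9, 120, -30], [-12, 160, -40], [-15, 200, -50], [-18, 240, -60], [-21, 280, -70], [-24, 320, -80], [-27, 360, -90], [-30, 400, -100]], "turn": [[0, 0, -0.023], [0, 0, -0.046], [0, 0, -0.069], [0, 0, -0.092], [0, 0, -0.115], [0, 0, -0.138], [0, 0, -0.161], [0, 0, -0.184], [0, 0, -0.207], [0, 0, -0.228]]}}

```text
time_s: 2.75
position: [0.5095, 0.3013, 0.2176]
tcp_rot: [[0.0, 0.239, 0.971], [-0.004, 0.971, -0.239], [-1.0, -0.004, 0.001]]
force: [1.9, -0.4, -0.2]
opening: 0.853
```

Request:
{"name": "send_rows", "arguments": {"fingers": [0.6, 0.6, 0.6], "dp": [[0, 10, -40], [0, 12, -60], [0, 12, -60]], "turn": [[0, 0, 0], [0, 0, 0], [0, 0, 0]]}}

```text
time_s: 3.0
position: [0.5028, 0.3149, 0.153]
tcp_rot: [[-0.011, 0.233, 0.972], [-0.008, 0.972, -0.233], [-1.0, -0.011, -0.009]]
force: [-0.6, 0.1, 0.3]
opening: 0.648
```

Run:
```python
from h import *
s=bot.read_state();print(s["time_s"],s["position"],s["tcp_rot"].round(4).tolist(),s["force"].round(2),s["qvel"].round(1))
c=bot.capture("wrist");pickle.dump((c,s),open("w3.pkl","wb"));cv2.imwrite("pics/w3.png",c["img"])
```

```text
3.0 [0.50280734 0.3148525  0.15296896] [[-0.011, 0.2334, 0.9723], [-0.0083, 0.9723, -0.2335], [-0.9999, -0.0106, -0.0088]] [-0.58  0.05  0.25] [-2.4 -3.4 -2.8 -0.6  3.5 -0.5]
```

View pics/w3.png

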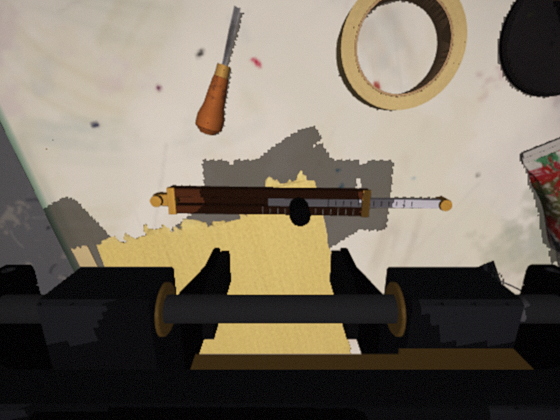

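Run:
```python
from h import *
c,s=pickle.load(open("w3.pkl","rb"))
crop(c,145,180,460,230,2,"pics/t.png")
crop(c,260,185,340,235,9,"pics/w3a.png")
for n,(u,v,z) in dict(st=(156,200,.016),kn=(300,203,.058),to=(445,205,.016)).items(): print(n,at_z(c,u,v,z,s),depth_pt(c,u,v,s))
s=bot.read_state();print(s["position"],s["tcp_rot"].round(4).tolist())
```

```text
st [0.38257067 0.34338869 0.016     ] [0.38314067 0.34360551 0.01720999]
kn [0.52002212 0.32025356 0.058     ] [0.51982337 0.31573058 0.04284884]
to [0.65707182 0.27293525 0.016     ] [0.65605666 0.27387706 0.01827014]
[0.50507589 0.31444314 0.15540342] [[-0.0068, 0.2348, 0.972], [-0.0069, 0.972, -0.2348], [-1.0, -0.0083, -0.0049]]
```

View pics/w3a.png

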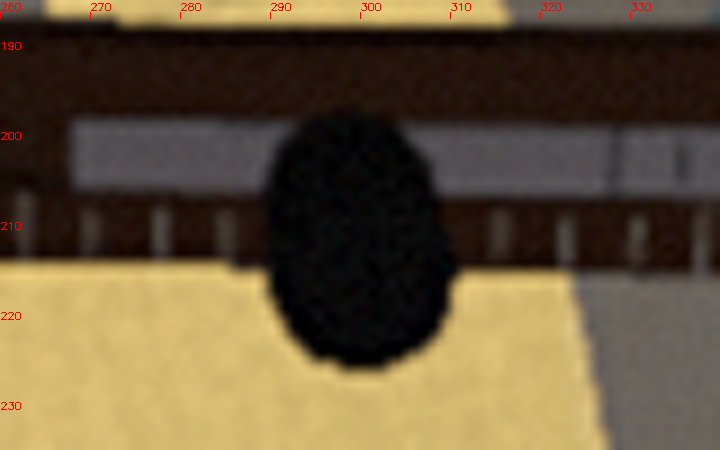

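Run:
```python
from h import *
c,s=pickle.load(open("w3.pkl","rb"))
print(at_z(c,299.3,215.5,.058,s),depth_pt(c,299,216,s))
c,s=pickle.load(open("w1.pkl","rb"))
crop(c,350,75,385,110,12,"pics/t.png")
```

```text
[0.51705329 0.30952604 0.058     ] [0.51673508 0.3095152  0.05908378]
```

View pics/t.png

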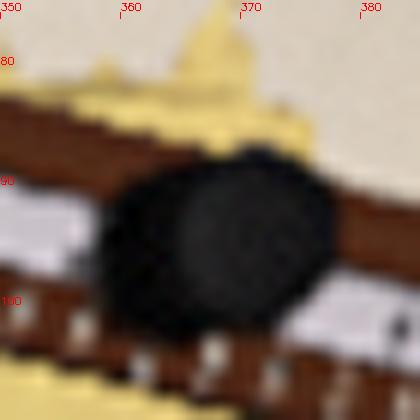

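Request:
{"name": "send_rows", "arguments": {"fingers": [0.6, 0.6, 0.6, 0.6, 0.6, 0.6, 0.6, 0.6], "dp": [[6, -3, -20], [11.4, -5, -50], [11.4, -5, -80], [11.4, -5, -108], [11.4, -5, -122], [11.4, -5, -130], [11.4, -5, -130], [11.4, -5, -130]], "turn": [[0, 0, -0.01], [0, 0, -0.01], [0, 0, -0.01], [0, 0, -0.01], [0, 0, -0.01], [0, 0, -0.01], [0, 0, -0.01], [0, 0, -0.01]]}}

```text
time_s: 3.72
position: [0.5174, 0.3097, 0.027]
tcp_rot: [[-0.005, 0.245, 0.97], [-0.006, 0.97, -0.245], [-1.0, -0.007, -0.003]]
force: [1.2, -0.9, -0.2]
opening: 0.601
```

Run:
```python
from h import *
s=bot.read_state();print(s["time_s"],s["position"],s["tcp_rot"].round(4).tolist(),s["force"].round(2),s["qvel"].round(1))
c=bot.capture("wrist");pickle.dump((c,s),open("w4.pkl","wb"));cv2.imwrite("pics/w4.png",c["img"])
s=bot.read_state();print(s["time_s"],s["position"],s["tcp_rot"].round(4).tolist(),s["force"].round(2),s["qvel"].round(1))
```

```text
3.7167 [0.51741578 0.30974849 0.02697213] [[-0.0046, 0.2448, 0.9696], [-0.006, 0.9696, -0.2448], [-1.0, -0.0069, -0.003]] [ 1.19 -0.87 -0.19] [ 0.  -0.9 -0.7  0.  -0.2 -0. ]
3.7667 [0.51774166 0.30988149 0.02734516] [[-0.0037, 0.2447, 0.9696], [-0.0057, 0.9696, -0.2447], [-1.0, -0.0064, -0.0022]] [ 0.03 -0.29  0.19] [ 0.1 -0.3 -0.1 -0.  -0.2  0.1]
```

View pics/w4.png

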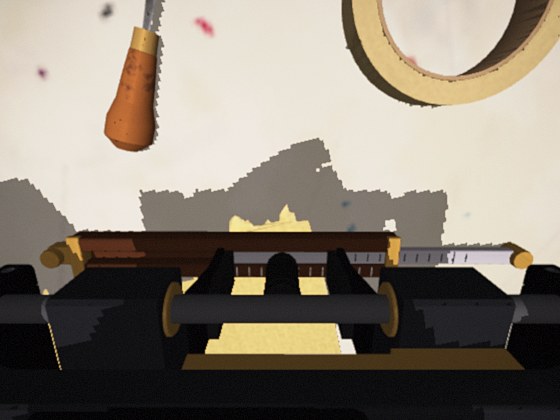

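The knob sits centred between the fingers at (281,265), and both buttons are visible at (53,258) and (520,258). I'll lower slightly and close.

Request:
{"name": "send_rows", "arguments": {"fingers": [0.6, 0.3, 0.1, 0, 0, 0, 0, 0], "dp": [[-0.5, -0.3, -5], [-0.5, -0.3, -5.5], [-0.5, -0.3, -5.5], [-0.5, -0.3, -5.5], [-0.5, -0.3, -5.5], [-0.5, -0.3, -5.5], [-0.5, -0.3, -5.5], [-0.5, -0.3, -5.5]], "turn": [[0, 0, 0], [0, 0, 0], [0, 0, 0], [0, 0, 0], [0, 0, 0], [0, 0, 0], [0, 0, 0], [0, 0, 0]]}}

```text
time_s: 4.43
position: [0.5174, 0.3096, 0.0219]
tcp_rot: [[-0.004, 0.245, 0.97], [-0.006, 0.97, -0.245], [-1.0, -0.006, -0.002]]
force: [-0.6, 0.0, 0.1]
opening: 0.196
```

Request:
{"name": "send_rows", "arguments": {"fingers": [0, 0, 0, 0, 0, 0, 0, 0, 0], "dp": [[0, 0, 3], [-2, 0.5, 3], [-4, 1, 3], [-6, 1.5, 3], [-8, 2, 3], [-10, 2.5, 3], [-12, 3, 3], [-13.6, 3.4, 3], [-13.6, 3.4, 3]], "turn": [[0, 0, 0], [0, 0, 0], [0, 0, 0], [0, 0, 0], [0, 0, 0], [0, 0, 0], [0, 0, 0], [0, 0, 0], [0, 0, 0]]}}

```text
time_s: 5.18
position: [0.5036, 0.3131, 0.0249]
tcp_rot: [[-0.003, 0.244, 0.97], [-0.006, 0.97, -0.244], [-1.0, -0.006, -0.002]]
force: [0.0, 0.6, 0.3]
opening: 0.196
```

Run:
```python
from h import *
s=bot.read_state();print(s["time_s"],s["position"],s["tcp_rot"].round(4).tolist(),s["force"].round(2),s["qvel"].round(1))
c=bot.capture("wrist");pickle.dump((c,s),open("w5.pkl","wb"));cv2.imwrite("pics/w5.png",c["img"])
```

```text
5.1833 [0.50359132 0.3130889  0.0249223 ] [[-0.0033, 0.2443, 0.9697], [-0.0057, 0.9697, -0.2443], [-1.0, -0.0063, -0.0018]] [0.04 0.56 0.3 ] [-0.2  0.1 -0.4  0.5  0.5 -0.2]
```

View pics/w5.png

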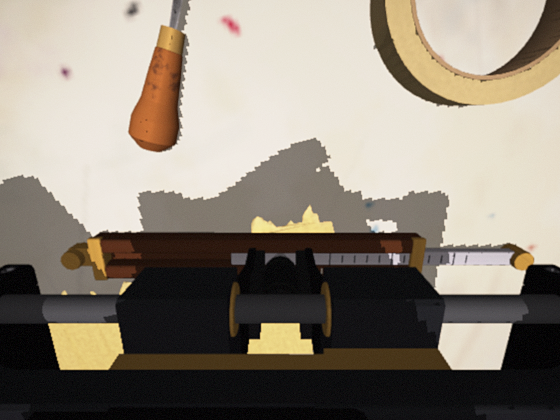

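```bash
cat > geo.py <<'E'
from fit import *
X0,Y0,TH,SH=.5355,-.0733,np.radians(8.05),-.0100
def W(p,q=None):
    x,y,t,_=q if q is not None else (X0,Y0,TH,SH)
    return np.array([x+np.cos(t)*p[0]-np.sin(t)*p[1],y+np.sin(t)*p[0]+np.cos(t)*p[1]])
def homes(q=None):
    sh=(q[3] if q is not None else SH)
    a=np.arctan2(sh,.22);o=.006/np.cos(a)
    y=lambda x,sg: sg*.12+sh*(x+.11)/.22-sg*o
    return {n:W((x,y(x,sg)),q) for n,x,sg in(('NL',-.104,1),('NR',-.104,-1),('FL',.104,1),('FR',.104,-1))}
E
python3 - <<'E'
from geo import *
c,s=pickle.load(open("w5.pkl","rb"))
crop(c,55,240,95,280,9,"pics/t1.png");crop(c,500,240,540,280,9,"pics/t2.png")
cv2.imwrite("pics/t.png",np.hstack([cv2.imread("pics/t1.png"),cv2.imread("pics/t2.png")]))
a=at_z(c,70,258,.016,s);b=at_z(c,523,257.5,.016,s);print(a,b,np.linalg.norm(a-b),np.degrees(np.arctan2(*(b-a)[1::-1])))
p=a+(b-a)*125/270;print("knob",p,"tcp",s["position"])
H=homes();print(H)
for A,B in(("NL","FR"),("NR","FL")):
    d=H[B]-H[A];L=np.linalg.norm(d);d/=L;print(A,B,L,np.degrees(np.arctan2(d[1],d[0])),d,"knob at 12 off",H[A]+d*.137,"knob home",H[A]+d*.125,"end",H[B]-.145*d)
E
```

```text
[0.38189539 0.34412545 0.016     ] [0.64300089 0.27889243 0.016     ] 0.26913088495558024 -14.027288284705595
knob [0.50277757 0.31392497 0.016     ] tcp [0.50359132 0.3130889  0.0249223 ]
{'NL': array([0.41659961, 0.02473663]), 'NR': array([ 0.44852636, -0.20100445]), 'FL': array([0.62387401, 0.04450299]), 'FR': array([ 0.65580076, -0.18123809])}
NL FR 0.3156624416138055 -40.73154844364078 [ 0.75777516 -0.65251575] knob at 12 off [ 0.5204148  -0.06465803] knob home [ 0.5113215  -0.05682784] end [ 0.54592337 -0.0866233 ]
NR FL 0.3016963708259845 54.46460896241461 [0.58120572 0.81375667] knob at 12 off [ 0.52815154 -0.08951978] knob home [ 0.52117707 -0.09928486] end [ 0.53959918 -0.07349173]
```

View pics/t.png

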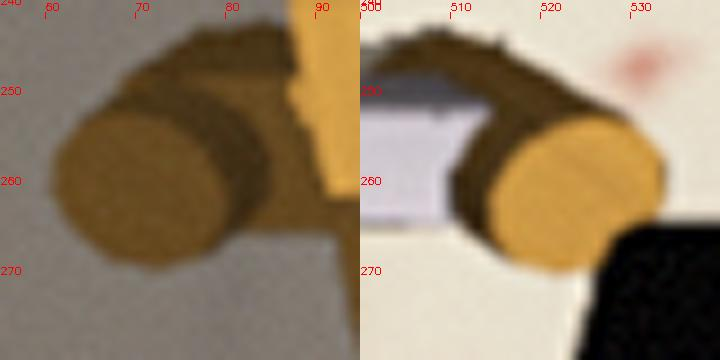

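Closed rule: measured 269 mm between buttons, aligned with the tool. Next: lift and carry.

Request:
{"name": "send_rows", "arguments": {"fingers": [0, 0, 0, 0, 0, 0, 0, 0, 0, 0], "dp": [[0, 0, 5], [0, 0, 15], [0, 0, 35], [1, -5, 60], [2, -20, 80], [3, -45, 85], [4, -72, 85], [5, -100, 85], [6, -128, 85], [7, -156, 85]], "turn": [[0, 0, 0], [0, 0, 0], [0, 0, 0], [0, 0, 0], [0, 0, 0], [0, 0, -0.03], [0, 0, -0.08], [0, 0, -0.13], [0, 0, -0.18], [0, 0, -0.22]]}}

```text
time_s: 6.07
position: [0.5092, 0.1559, 0.11]
tcp_rot: [[-0.007, 0.452, 0.892], [-0.005, 0.892, -0.452], [-1.0, -0.007, -0.004]]
force: [0.2, 0.1, -5.8]
opening: 0.199
```

Request:
{"name": "send_rows", "arguments": {"fingers": [0, 0, 0, 0, 0, 0, 0, 0, 0, 0], "dp": [[1, -28, 0], [2, -56, 0], [3, -84, 0], [4, -112, 0], [5, -140, 0], [6, -168, 0], [7, -190, 0], [8, -207, 0], [9, -217, 0], [9, -217, 0]], "turn": [[0, 0, -0.03], [0, 0, -0.06], [0, 0, -0.1], [0, 0, -0.14], [0, 0, -0.18], [0, 0, -0.21], [0, 0, -0.23], [0, 0, -0.24], [0, 0, -0.24], [0, 0, -0.24]]}}

```text
time_s: 6.9
position: [0.5184, -0.063, 0.1101]
tcp_rot: [[-0.008, 0.653, 0.758], [-0.004, 0.758, -0.653], [-1.0, -0.008, -0.003]]
force: [0.2, -0.1, -6.5]
opening: 0.195
```

```bash
cat > look.py <<'E'
import sys
from geo import *
n=sys.argv[1]
s=bot.read_state();print(s["time_s"],s["position"].round(4),"zang",np.degrees(np.arctan2(s["tcp_rot"][1,2],s["tcp_rot"][0,2])).round(2),"xax",s["tcp_rot"][:,0].round(4),s["force"].round(2),s["moment"].round(2),s["qvel"].round(1),s["opening"])
for k in sys.argv[2:]:
    c=bot.capture(k);pickle.dump((c,s),open(f"{k}_{n}.pkl","wb"));cv2.imwrite(f"pics/{k}_{n}.png",c["img"])
E
python3 look.py 6 wrist
```

```text
6.9 [ 0.5184 -0.063   0.1101] zang -40.75 xax [-0.0076 -0.0035 -1.    ] [ 0.19 -0.12 -6.52] [-0.08  0.02 -0.02] [ 2.6 -0.3  0.9  2.1  0.3  1.6] 0.19521567306952406
```

View pics/wrist_6.png

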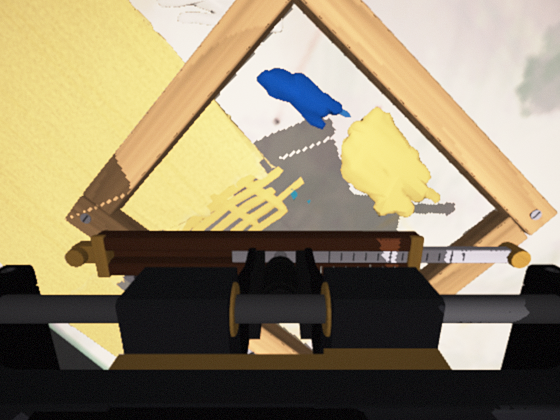

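Run:
```python
from geo import *
c,s=pickle.load(open("wrist_6.pkl","rb"))
ims=[]
for u0,v0 in((90,190),(480,190),(275,-0)):
    crop(c,u0,v0,u0+44,v0+44,9,"pics/t.png");ims.append(cv2.imread("pics/t.png"))
cv2.imwrite("pics/t.png",np.hstack(ims[:2]));cv2.imwrite("pics/tb.png",ims[2])
```

```text
(no output)
```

View pics/t.png

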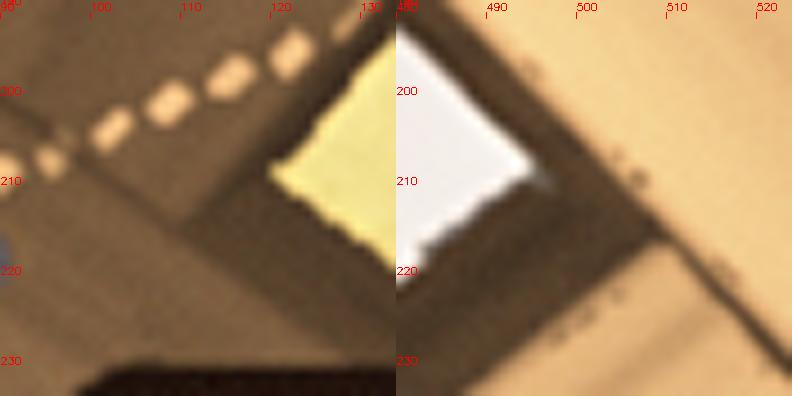

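View pics/tb.png

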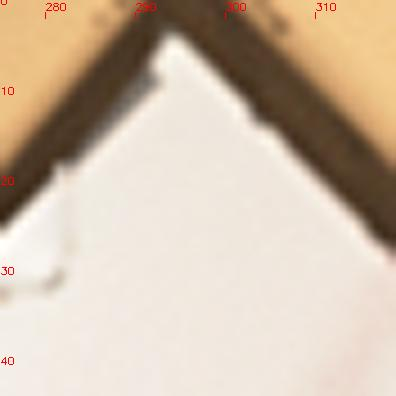

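Run:
```python
from geo import *
c,s=pickle.load(open("wrist_6.pkl","rb"))
P={}
for n,u,v,z in(("NL",109.5,215.3,.022),("FR",508.8,215.3,.022),("NL",119.5,208.6,0),("FR",495.2,208.2,0),("FL",293.6,2.8,0)):
    p=at_z(c,u,v,z,s);print(n,p.round(4))
q=(X0,Y0,TH,SH)
for n,l in dict(NL=(-.11,.12),NR=(-.11,-.12),FL=(.11,.12+SH),FR=(.11,-.12+SH)).items(): print(n,W(l).round(4))
# in-hand rule
R=s["tcp_rot"]
z=s["position"][2]-.028
for u,v in((73,257),(519,256.5)): print(at_z(c,u,v,z+.016,s))
```

```text
NL [0.4102 0.0307 0.022 ]
FR [ 0.6619 -0.1856  0.022 ]
NL [0.4077 0.0316 0.    ]
FR [ 0.6637 -0.188   0.    ]
FL [0.6296 0.0522 0.    ]
NL [0.4098 0.0301]
NR [ 0.4434 -0.2075]
FL [0.629 0.051]
FR [ 0.6626 -0.1866]
[0.42217664 0.01873172 0.09807868]
[ 0.62678159 -0.15654927  0.09807868]
```

Request:
{"name": "send_rows", "arguments": {"fingers": [0, 0, 0, 0, 0, 0, 0, 0], "dp": [[3, -2.6, -10], [3, -2.6, -30], [3, -2.6, -50], [3, -2.6, -66], [3, -2.6, -76], [3, -2.6, -82], [3, -2.6, -85], [3, -2.6, -85]], "turn": [[0, 0, 0], [0, 0, 0], [0, 0, 0], [0, 0, 0], [0, 0, 0], [0, 0, 0], [0, 0, 0], [0, 0, 0]]}}

```text
time_s: 7.62
position: [0.521, -0.0637, 0.0251]
tcp_rot: [[-0.009, 0.652, 0.758], [-0.002, 0.758, -0.652], [-1.0, -0.007, -0.005]]
force: [-0.9, -0.8, -0.7]
opening: 0.199
```

```bash
python3 look.py 7 wrist scene side
```

```text
7.6167 [ 0.521  -0.0637  0.0251] zang -40.67 xax [-0.0086 -0.0024 -1.    ] [-0.88 -0.84 -0.67] [-0.15  0.24  0.07] [-0.3 -1.2 -0.4  0.   0.5  0. ] 0.1989058719393572
```

View pics/wrist_7.png

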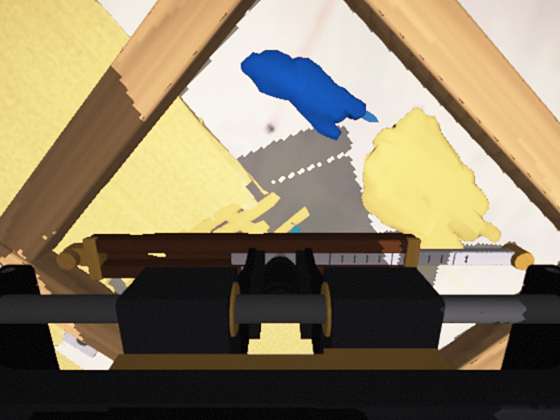

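Request:
{"name": "send_rows", "arguments": {"fingers": [0, 0, 0, 0, 0, 0], "dp": [[-1.5, 1.1, 0], [-3, 2.2, 0], [-4.5, 3.3, 0], [-6, 4.4, 0], [-7, 5, 0], [-7, 5, 0]], "turn": [[0, 0, 0], [0, 0, 0], [0, 0, 0], [0, 0, 0], [0, 0, 0], [0, 0, 0]]}}

```text
time_s: 8.27
position: [0.5162, -0.0596, 0.0265]
tcp_rot: [[-0.003, 0.652, 0.758], [-0.004, 0.758, -0.652], [-1.0, -0.005, 0.0]]
force: [3.9, -1.6, -0.8]
opening: 0.196
```

```bash
python3 look.py 8 wrist
python3 - <<'E'
from geo import *
c,s=pickle.load(open("wrist_8.pkl","rb"))
crop(c,20,230,100,280,9,"pics/t.png")
E
```

```text
8.2667 [ 0.5162 -0.0596  0.0265] zang -40.72 xax [-0.003  -0.0039 -1.    ] [ 3.94 -1.64 -0.81] [-0.39 -0.52  0.  ] [ 0.   0.2 -0.1  0.   0.4  0. ] 0.19553893639111675
```

View pics/t.png

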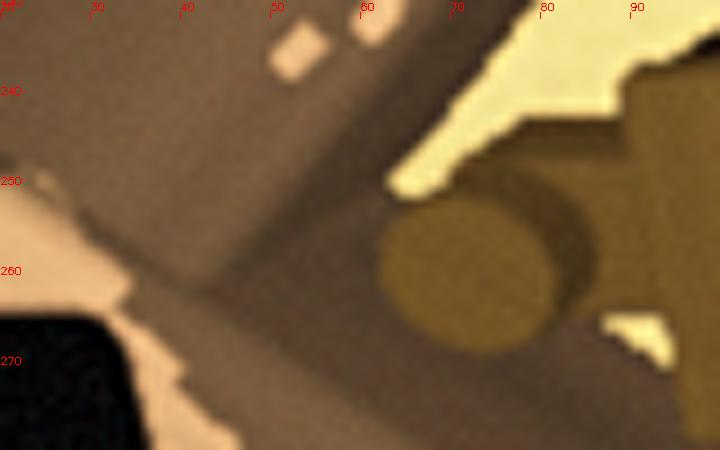

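Request:
{"name": "send_rows", "arguments": {"fingers": [0, 0, 0, 0, 0, 0], "dp": [[-1.5, 1.2, -1], [-3, 2.5, -1], [-4, 3.4, -1], [-5, 4.2, -1], [-6, 5, -1], [-6, 5, -1]], "turn": [[0, 0, 0], [0, 0, 0], [0, 0, 0], [0, 0, 0], [0, 0, 0], [0, 0, 0]]}}

```text
time_s: 8.82
position: [0.5134, -0.0563, 0.026]
tcp_rot: [[0.004, 0.652, 0.758], [-0.007, 0.758, -0.652], [-1.0, -0.003, 0.008]]
force: [6.1, -6.9, -0.6]
opening: 0.196
```

```bash
python3 look.py 9 wrist
python3 - <<'E'
from geo import *
c,s=pickle.load(open("wrist_9.pkl","rb"))
crop(c,20,230,100,280,9,"pics/t.png")
E
```

```text
8.8167 [ 0.5134 -0.0563  0.026 ] zang -40.7 xax [ 0.0039 -0.0071 -1.    ] [ 6.05 -6.87 -0.62] [-1.13 -0.81  0.02] [-0.1  0.1 -0.1  0.2  0.5 -0. ] 0.19615808535342696
```

View pics/t.png

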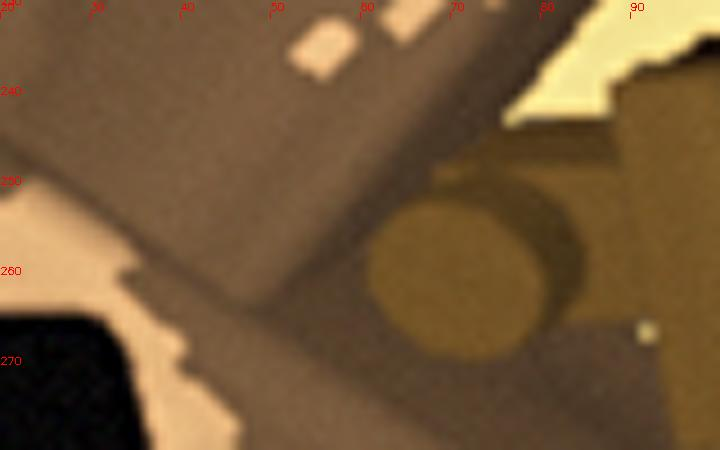

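Request:
{"name": "send_rows", "arguments": {"fingers": [0, 0, 0, 0, 0, 0], "dp": [[-1, 0.5, -1], [-2, 0.5, -1], [-3, 0.5, -1], [-4, 0.5, -1], [-5, 0.5, -1], [-5, 0.5, -1]], "turn": [[0, 0, 0], [0, 0, 0], [0, 0, 0], [0, 0, 0], [0, 0, 0], [0, 0, 0]]}}

```text
time_s: 9.37
position: [0.5124, -0.0574, 0.0258]
tcp_rot: [[0.012, 0.653, 0.758], [-0.01, 0.758, -0.652], [-1.0, 0.001, 0.016]]
force: [6.2, -4.8, -0.4]
opening: 0.195
```

```bash
python3 look.py 10 wrist
python3 - <<'E'
from geo import *
c,s=pickle.load(open("wrist_10.pkl","rb"))
crop(c,20,230,100,280,9,"pics/t.png")
for z in (.016,): print(at_z(c,71,260.5,z,s))
print(homes()['NL'])
E
```

```text
9.3667 [ 0.5124 -0.0574  0.0258] zang -40.74 xax [ 0.0124 -0.0099 -0.9999] [ 6.22 -4.79 -0.45] [-0.76 -1.01 -0.02] [-0.   0.1 -0.2  0.1  0.4  0. ] 0.19462910538531542
[0.41766874 0.02310717 0.016     ]
[0.41659961 0.02473663]
```

View pics/t.png

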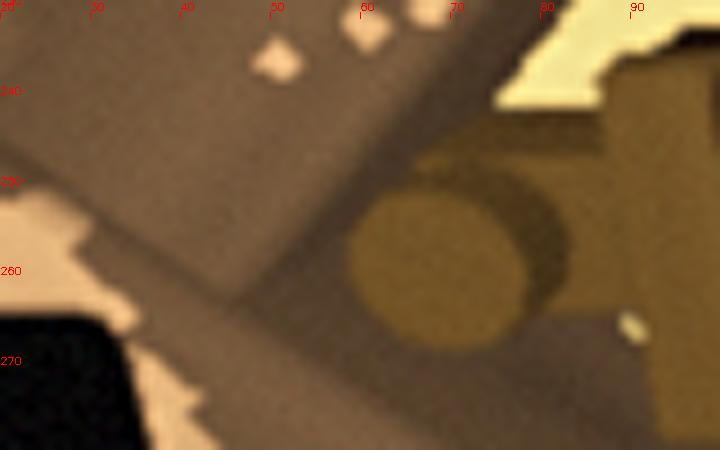

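```bash
cat > cor.py <<'E'
# usage: button px, corner-top px -> local frame offsets
from geo import *
def rel(f,bu,co,kind):
    c,s=pickle.load(open(f,"rb"))
    b=at_z(c,*bu,.016,s)[:2];k=at_z(c,*co,.022,s)[:2]
    R=np.array([[np.cos(TH),-np.sin(TH)],[np.sin(TH),np.cos(TH)]])
    d=R.T@(b-k)*1000;H=homes()[kind]
    l=dict(NL=(-.11,.12),NR=(-.11,-.12),FL=(.11,.12+SH),FR=(.11,-.12+SH))[kind]
    print("button",b.round(4),"corner",k.round(4),"local diff",d.round(1),"ideal",(R.T@(H-W(l))*1000).round(1))
E
python3 - <<'E'
from cor import *
rel("wrist_10.pkl",(68,260),(44.8,263.2),"NL")
rel("wrist_9.pkl",(69.8,260),(46.8,263.2),"NL")
rel("wrist_8.pkl",(71.3,259.8),(41.5,261.8),"NL")
E
```

```text
button [0.4166 0.0245] corner [0.4102 0.0313] local diff [ 5.4 -7.6] ideal [ 6.  -6.3]
button [0.4171 0.0249] corner [0.4107 0.0317] local diff [ 5.4 -7.6] ideal [ 6.  -6.3]
button [0.4194 0.0214] corner [0.4105 0.0313] local diff [  7.5 -11.1] ideal [ 6.  -6.3]
```

Request:
{"name": "send_rows", "arguments": {"fingers": [0, 0, 0, 0, 0, 0], "dp": [[-1, 1, -1], [-2, 2, -1], [-3, 3, -1], [-3, 4, -1], [-3, 4, -1], [-3, 4, -1]], "turn": [[0.01, 0.012, 0], [0.01, 0.012, 0], [0.01, 0.012, 0], [0.01, 0.012, 0], [0.01, 0.012, 0], [0.01, 0.012, 0]]}}

```text
time_s: 9.92
position: [0.5137, -0.0557, 0.0255]
tcp_rot: [[0.009, 0.652, 0.758], [-0.004, 0.758, -0.652], [-1.0, 0.003, 0.01]]
force: [6.7, -7.0, -0.7]
opening: 0.199
```

```bash
python3 look.py 11 wrist
python3 - <<'E'
from geo import *
c,s=pickle.load(open("wrist_11.pkl","rb"))
crop(c,20,230,100,280,9,"pics/t.png")
E
```

```text
9.9167 [ 0.5137 -0.0557  0.0255] zang -40.68 xax [ 0.0093 -0.004  -0.9999] [ 6.66 -7.02 -0.72] [-1.34 -0.94  0.05] [ 0.1 -0.1 -0.   0.   0.  -0. ] 0.1994140997561233
```

View pics/t.png

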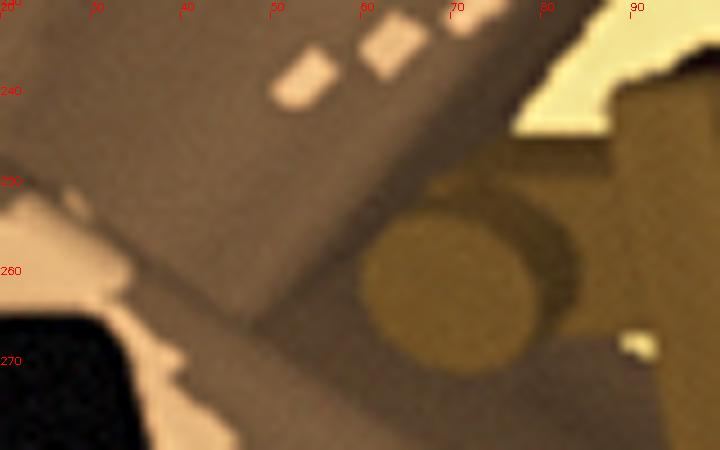

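Request:
{"name": "send_rows", "arguments": {"fingers": [0, 0, 0, 0, 0, 0, 0, 0, 0, 0], "dp": [[2.3, -2, 0], [5.3, -4.6, 0], [8.3, -7.2, 0], [11.4, -9.8, 0], [14.4, -12.4, 0], [17.4, -15, 0], [20.5, -17.6, 0], [23.5, -20.2, 0], [25, -21.5, 0], [25, -21.5, 0]], "turn": [[0.004, 0.009, 0], [0.004, 0.009, 0], [0.004, 0.009, 0], [0.004, 0.009, 0], [0.004, 0.009, 0], [0.004, 0.009, 0], [0.004, 0.009, 0], [0.004, 0.009, 0], [0.004, 0.009, 0], [0.004, 0.009, 0]]}}

```text
time_s: 10.8
position: [0.5392, -0.0778, 0.0255]
tcp_rot: [[0.001, 0.652, 0.758], [-0.001, 0.758, -0.652], [-1.0, 0.0, 0.001]]
force: [-0.4, -0.7, -0.3]
opening: 0.196
```

```bash
python3 look.py 12 wrist scene side
```

```text
10.8 [ 0.5392 -0.0778  0.0255] zang -40.69 xax [ 9.e-04 -6.e-04 -1.e+00] [-0.38 -0.72 -0.33] [-0.14  0.09  0.06] [ 0.2 -0.2  0.5 -0.  -0.5  0.1] 0.19608015883859717
```

View pics/wrist_12.png

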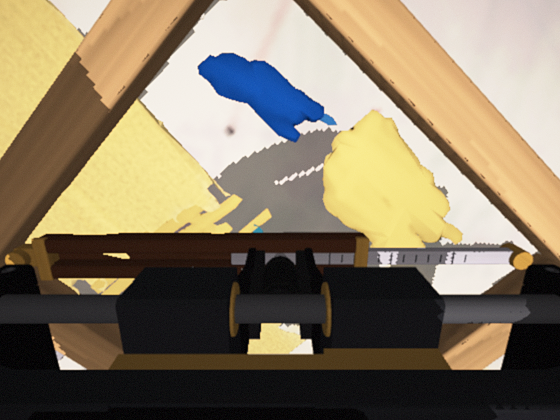

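View pics/side_12.png

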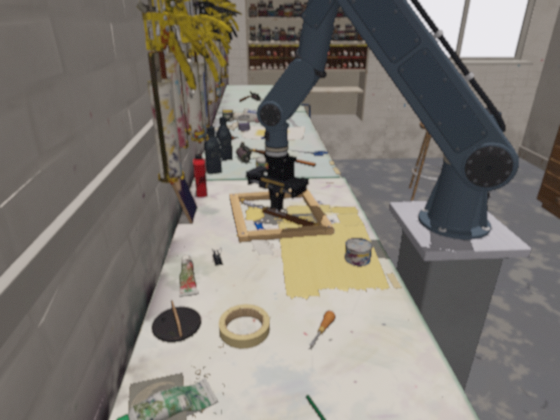

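Run:
```python
from cor import *
c,s=pickle.load(open("wrist_12.pkl","rb"))
crop(c,500,225,560,275,9,"pics/t.png");crop(c,0,225,60,275,9,"pics/tb.png")
cv2.imwrite("pics/t.png",np.vstack([cv2.imread("pics/t.png"),cv2.imread("pics/tb.png")])[:, :])
```

```text
(no output)
```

View pics/t.png

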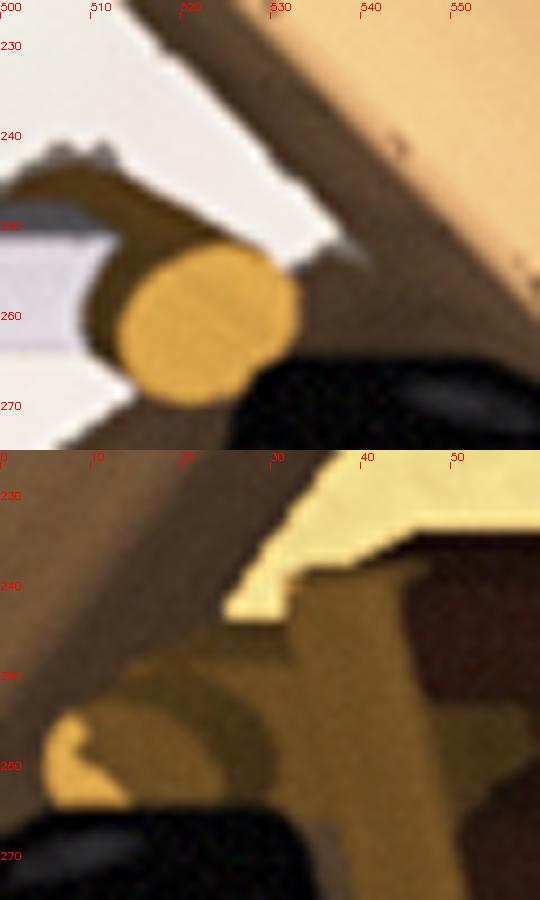

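Run:
```python
from cor import *
c,s=pickle.load(open("wrist_12.pkl","rb"))
R=np.array([[np.cos(TH),-np.sin(TH)],[np.sin(TH),np.cos(TH)]])
b=at_z(c,522,260.3,.016,s)[:2];k=at_z(c,538.3,251.5,0,s)[:2]
print(b,k,W((.11,-.12+SH)),homes()['FR'],R.T@(b-k)*1000)
a=at_z(c,15,258.5,.016,s)[:2];print(a,homes()['NL'],np.linalg.norm(b-a),np.degrees(np.arctan2(*(b-a)[::-1])))
```

```text
[ 0.64735888 -0.17302984] [ 0.66348017 -0.18893954] [ 0.66262092 -0.18661492] [ 0.65580076 -0.18123809] [-13.73448226  18.0105062 ]
[0.41863649 0.02542252] [0.41659961 0.02473663] 0.3028155667366733 -40.94673873243378
```

Request:
{"name": "send_rows", "arguments": {"fingers": [0, 0, 0, 0, 0, 0, 0], "dp": [[1.5, -1.5, 0], [3, -3, 0], [4.5, -4.5, 0], [6, -6, 0], [7, -7, 0], [7.7, -7.7, 0], [7.7, -7.7, 0]], "turn": [[0, 0, 0], [0, 0, 0], [0, 0, 0], [0, 0, 0], [0, 0, 0], [0, 0, 0], [0, 0, 0]]}}

```text
time_s: 11.53
position: [0.5471, -0.0853, 0.0256]
tcp_rot: [[0.002, 0.652, 0.758], [-0.001, 0.758, -0.652], [-1.0, 0.001, 0.002]]
force: [2.1, 2.1, 0.1]
opening: 0.193
```

Request:
{"name": "send_rows", "arguments": {"fingers": [0, 0, 0, 0, 0], "dp": [[1, -1, 0], [2, -2, 0], [3, -2.6, 0], [3.5, -3, 0], [3.5, -3, 0]], "turn": [[0, 0, 0], [0, 0, 0], [0, 0, 0], [0, 0, 0], [0, 0, 0]]}}

```text
time_s: 11.95
position: [0.5478, -0.0861, 0.0249]
tcp_rot: [[-0.004, 0.653, 0.758], [0.003, 0.758, -0.653], [-1.0, -0.0, -0.005]]
force: [-0.7, 6.6, -0.5]
opening: 0.2
```

```bash
python3 look.py 13 wrist;  python3 - <<'E'
from cor import *
c,s=pickle.load(open("wrist_13.pkl","rb"))
crop(c,500,225,560,275,9,"pics/t.png");crop(c,0,225,60,275,9,"pics/tb.png")
cv2.imwrite("pics/t.png",np.vstack([cv2.imread("pics/t.png"),cv2.imread("pics/tb.png")])[:, :])
E
```

```text
11.95 [ 0.5478 -0.0861  0.0249] zang -40.73 xax [-0.0045  0.0032 -1.    ] [-0.75  6.64 -0.53] [1.08 0.25 0.04] [ 0.1 -0.1  0.1 -0.1 -0.1  0. ] 0.19988147822181893
```

View pics/t.png

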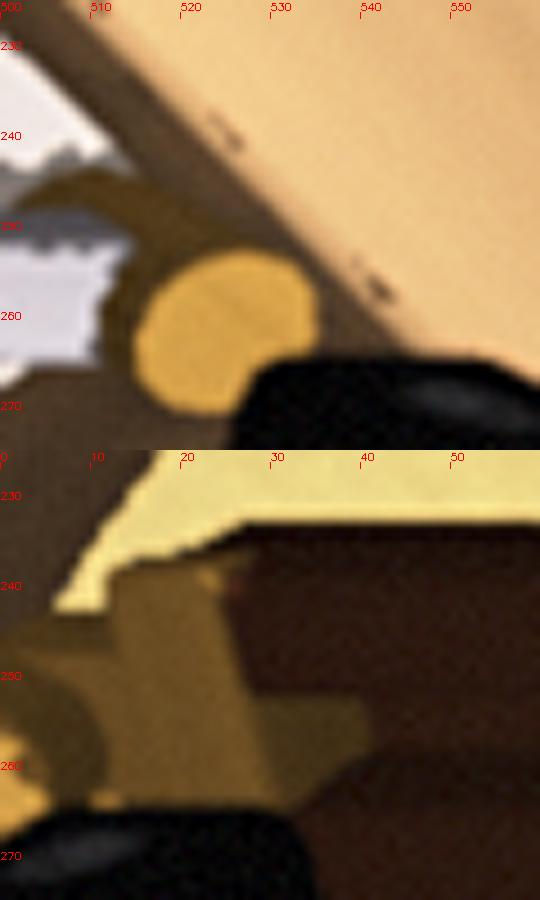

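Run:
```python
from cor import *
c,s=pickle.load(open("wrist_13.pkl","rb"))
R=np.array([[np.cos(TH),-np.sin(TH)],[np.sin(TH),np.cos(TH)]])
L=lambda p:R.T@(p[:2]-[X0,Y0])*1000
print("tongue",L(at_z(c,524,261.3,.016,s)),"far edge",L(at_z(c,520,236.8,.022,s)),L(at_z(c,543.5,261.2,.022,s)),"home",L(homes()['FR']))
print("tcp along",np.linalg.norm(s["position"][:2]-[.5137,-.0557]))
```

```text
tongue [ 104.07990011 -123.8471415 ] far edge [ 110.57325313 -103.92859237] [ 110.36257095 -126.41142186] home [ 104.         -123.72107758]
tcp along 0.045682189197577557
```

Request:
{"name": "send_rows", "arguments": {"fingers": [0, 0, 0, 0, 0], "dp": [[1, -0.5, 0], [2, -1, 0], [3, -1.5, 0], [3, -1.5, 0], [3, -1.5, 0]], "turn": [[0, 0, 0], [0, 0, 0], [0, 0, 0], [0, 0, 0], [0, 0, 0]]}}

```text
time_s: 12.42
position: [0.5479, -0.086, 0.0242]
tcp_rot: [[-0.011, 0.653, 0.758], [0.006, 0.758, -0.653], [-1.0, -0.002, -0.012]]
force: [-2.8, 6.5, -0.6]
opening: 0.2
```

Request:
{"name": "send_rows", "arguments": {"fingers": [0, 0.2, 0.4, 0.45, 0.45, 0.45, 0.45, 0.45, 0.45, 0.45], "dp": [[0, 0, 0], [0, 0, 0], [0, 0, 0], [0, 0, 0], [0, 0, 10], [0, 0, 40], [0, 0, 80], [0, 0, 115], [0, 0, 130], [0, 0, 130]], "turn": [[0, 0, 0], [0.006, -0.01, 0], [0.006, -0.01, 0], [0.006, -0.01, 0], [0.006, -0.01, 0], [0.006, -0.01, 0], [0.006, -0.01, 0], [0.006, -0.01, 0], [0.006, -0.01, 0], [0.006, -0.01, 0]]}}

```text
time_s: 13.25
position: [0.5513, -0.0878, 0.1597]
tcp_rot: [[0.01, 0.653, 0.758], [0.008, 0.758, -0.653], [-1.0, 0.012, 0.003]]
force: [0.5, 0.3, 0.1]
opening: 0.451
```

```bash
python3 look.py 14 wrist;  python3 - <<'E'
from cor import *
c,s=pickle.load(open("wrist_14.pkl","rb"))
crop(c,90,170,150,230,9,"pics/t.png");crop(c,430,170,490,230,9,"pics/tb.png")
E
```

```text
13.25 [ 0.5513 -0.0878  0.1597] zang -40.74 xax [ 0.0099  0.0075 -0.9999] [0.46 0.32 0.11] [-0.08  0.12 -0.02] [-0.1  3.7  3.1  0.  -2.7  0. ] 0.45123805181997345
```

View pics/wrist_14.png

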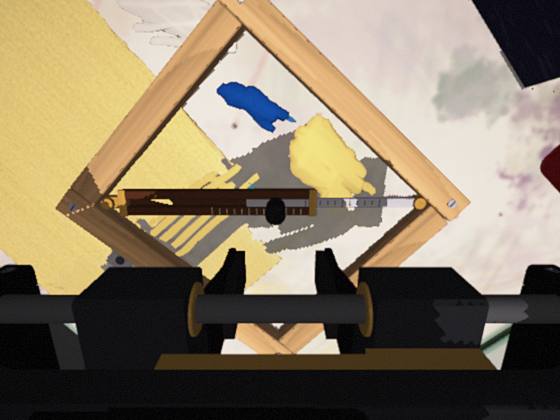

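Run:
```python
from cor import *
c,s=pickle.load(open("wrist_14.pkl","rb"))
crop(c,85,180,125,225,10,"pics/t.png");crop(c,400,180,440,225,10,"pics/tb.png")
cv2.imwrite("pics/t.png",np.hstack([cv2.imread("pics/t.png"),cv2.imread("pics/tb.png")]))
```

```text
(no output)
```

View pics/t.png

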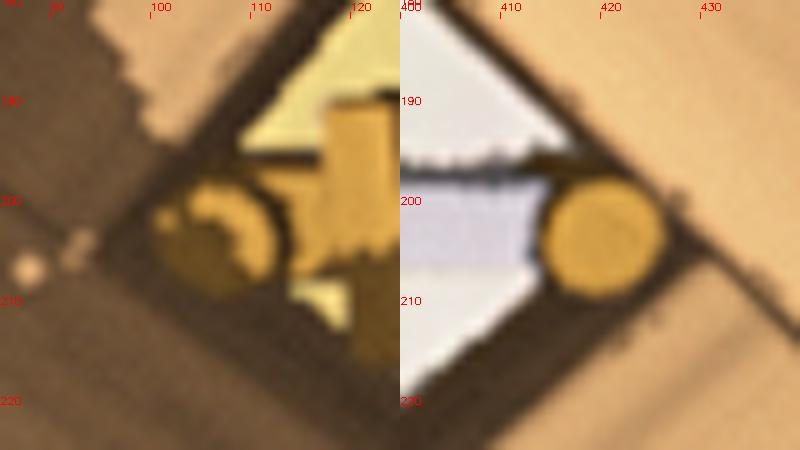

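Run:
```python
from cor import *
rel("wrist_14.pkl",(106.3,203.3),(94.5,204),"NL")
rel("wrist_14.pkl",(420,203.3),(430,204.5),"FR")
c,s=pickle.load(open("wrist_14.pkl","rb"))
a=at_z(c,106.3,203.3,.016,s);b=at_z(c,420,203.3,.016,s);print(np.linalg.norm(a-b))
k=at_z(c,276,212,.058,s);print(k,depth_pt(c,276,214,s))
```

```text
button [0.4177 0.0244] corner [0.412  0.0305] local diff [ 4.8 -6.9] ideal [ 6.  -6.3]
button [ 0.656  -0.1813] corner [ 0.6618 -0.1857] local diff [-5.1  5.2] ideal [-6.   6.3]
0.3148265642855987
[ 0.54903678 -0.08439285  0.058     ] [ 0.54806257 -0.0855308   0.05907649]
```

Step 1 is confirmed: both buttons home within about 1.5 mm, reading about 315 mm. I'll regrip.

Request:
{"name": "send_rows", "arguments": {"fingers": [0.45, 0.45, 0.45, 0.45, 0.45, 0.45, 0.45, 0.3, 0.1, 0], "dp": [[-3.3, 1.8, -15], [-3.3, 1.8, -50], [-3.3, 1.8, -85], [-3.3, 1.8, -112], [-3.3, 1.8, -128], [-3.3, 1.8, -135], [-3.3, 1.8, -137], [-3.3, 1.8, -137], [-3.3, 1.8, -137], [-3.3, 1.8, -137]], "turn": [[-0.004, 0.005, 0], [-0.007, 0.01, 0], [-0.007, 0.01, 0], [-0.007, 0.01, 0], [-0.007, 0.01, 0], [-0.007, 0.01, 0], [-0.007, 0.01, 0], [-0.007, 0.01, 0], [-0.007, 0.01, 0], [-0.007, 0.01, 0]]}}

```text
time_s: 14.13
position: [0.5474, -0.0857, 0.0215]
tcp_rot: [[-0.002, 0.653, 0.758], [0.001, 0.758, -0.653], [-1.0, -0.0, -0.002]]
force: [-1.2, -0.8, 0.4]
opening: 0.301
```

Request:
{"name": "send_rows", "arguments": {"fingers": [0, 0, 0], "dp": [[0, 0, 0], [0, 0, 1.5], [0, 0, 3]], "turn": [[0, 0, 0], [0, 0, 0], [0, 0, 0]]}}

```text
time_s: 14.38
position: [0.5477, -0.0857, 0.0253]
tcp_rot: [[-0.001, 0.653, 0.758], [0.001, 0.758, -0.653], [-1.0, 0.0, -0.001]]
force: [-0.9, 0.4, 0.8]
opening: 0.196
```

```bash
python3 look.py 15
```

```text
14.3833 [ 0.5477 -0.0857  0.0253] zang -40.74 xax [-7.e-04  1.e-03 -1.e+00] [-0.91  0.37  0.77] [-0.04  0.08 -0.01] [ 0.  -1.6 -0.3  0.   1.9 -0.1] 0.1955715203323824
```

Request:
{"name": "send_rows", "arguments": {"fingers": [0, 0, 0, 0, 0, 0, 0, 0, 0, 0], "dp": [[-4, 3.4, 0], [-9, 7.7, 0], [-14, 12, 0], [-19, 16.4, 0], [-24, 20.7, 0], [-28, 24.1, 0], [-31, 26.7, 0], [-33, 28.4, 0], [-34.5, 29.7, 0], [-35, 30.1, 0]], "turn": [[0, 0, 0], [0, 0, 0], [0, 0, 0], [0, 0, 0], [0, 0, 0], [0, 0, 0], [0, 0, 0], [0, 0, 0], [0, 0, 0], [0, 0, 0]]}}

```text
time_s: 15.22
position: [0.5139, -0.0564, 0.0256]
tcp_rot: [[0.002, 0.652, 0.758], [-0.001, 0.758, -0.652], [-1.0, 0.001, 0.002]]
force: [1.4, -4.5, -0.6]
opening: 0.198
```

```bash
python3 look.py 16 wrist
```

```text
15.2167 [ 0.5139 -0.0564  0.0256] zang -40.7 xax [ 2.e-03 -7.e-04 -1.e+00] [ 1.37 -4.46 -0.59] [-0.75 -0.18 -0.02] [ 0.1 -0.2  0.3  0.1 -0.4  0.2] 0.1980178336013732
```

View pics/wrist_16.png

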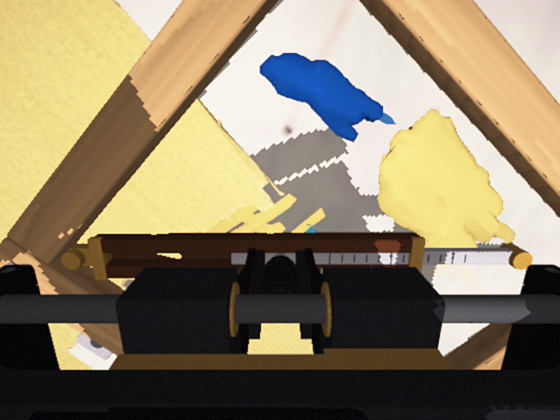

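Request:
{"name": "send_rows", "arguments": {"fingers": [0, 0, 0, 0, 0, 0, 0, 0, 0, 0], "dp": [[0.5, -0.5, 5], [1, -1, 15], [1.5, -2, 35], [3, -4, 60], [4, -7, 80], [5, -11, 85], [6, -15, 85], [8, -19, 85], [9, -22, 85], [10, -25, 85]], "turn": [[0, 0, 0], [0, 0, 0], [0, 0, 0], [0, 0, 0.02], [0, 0, 0.08], [0, 0, 0.16], [0, 0, 0.25], [0, 0, 0.35], [0, 0, 0.45], [0, 0, 0.55]]}}

```text
time_s: 16.1
position: [0.5221, -0.0806, 0.1104]
tcp_rot: [[-0.002, 0.156, 0.988], [0.003, 0.988, -0.156], [-1.0, 0.002, -0.002]]
force: [-0.3, -0.1, -6.1]
opening: 0.192
```

```bash
python3 look.py 17
```

```text
16.1 [ 0.5221 -0.0806  0.1104] zang -8.95 xax [-0.002   0.0026 -1.    ] [-0.28 -0.09 -6.06] [-0.06 -0.01 -0.04] [ -3.3   1.2  -2.3   0.2   1.7 -71.5] 0.1916399343602932
```

Request:
{"name": "send_rows", "arguments": {"fingers": [0, 0, 0, 0, 0, 0, 0, 0, 0, 0], "dp": [[1, -1, 0], [2, -2, 0], [3, -3, 0], [4, -4, 0], [5, -5, 0], [6, -7, 0], [6, -9, 0], [6, -9, 0], [6, -9, 0], [6, -9, 0]], "turn": [[0, 0, 0.11], [0, 0, 0.23], [0, 0, 0.35], [0, 0, 0.47], [0, 0, 0.59], [0, 0, 0.71], [0, 0, 0.83], [0, 0, 0.94], [0, 0, 1.04], [0, 0, 1.1]]}}

```text
time_s: 16.93
position: [0.526, -0.0885, 0.11]
tcp_rot: [[-0.008, -0.812, 0.583], [0.002, 0.583, 0.812], [-1.0, 0.007, -0.003]]
force: [-0.6, -0.0, -6.9]
opening: 0.196
```

Request:
{"name": "send_rows", "arguments": {"fingers": [0, 0], "dp": [[0, 0, 0], [0, 0, 0]], "turn": [[0, 0, 0.01], [0, 0, 0.01]]}}

```text
time_s: 17.1
position: [0.524, -0.0875, 0.1095]
tcp_rot: [[-0.012, -0.817, 0.576], [0.004, 0.576, 0.817], [-1.0, 0.012, -0.004]]
force: [-0.2, -0.4, -6.3]
opening: 0.197
```

```bash
python3 look.py 18 wrist
```

```text
17.1 [ 0.524  -0.0875  0.1095] zang 54.82 xax [-0.0118  0.0038 -0.9999] [-0.15 -0.41 -6.26] [ 0.09 -0.02 -0.03] [ 0.   0.  -0.3 -0.3 -0.7  1.2] 0.1972661547641069
```

View pics/wrist_18.png

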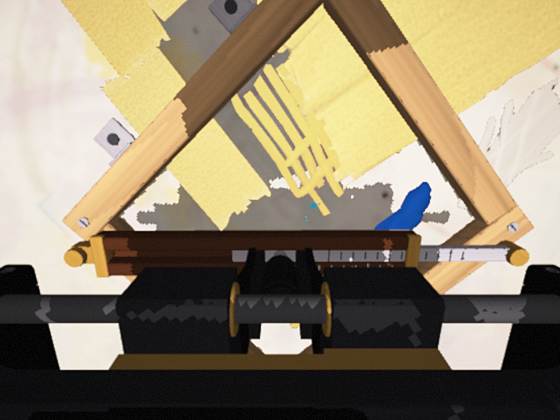

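Run:
```python
from cor import *
c,s=pickle.load(open("wrist_18.pkl","rb"))
crop(c,90,195,134,239,9,"pics/t.png");crop(c,470,195,514,239,9,"pics/tb.png")
cv2.imwrite("pics/t.png",np.hstack([cv2.imread("pics/t.png"),cv2.imread("pics/tb.png")]))
z=s["position"][2]-.028
for u,v in((74,257.5),(518,257)): print(at_z(c,u,v,z+.016,s))
print(homes())
```

```text
[ 0.45248187 -0.18962334  0.09752335]
[0.60646324 0.03008445 0.09752335]
{'NL': array([0.41659961, 0.02473663]), 'NR': array([ 0.44852636, -0.20100445]), 'FL': array([0.62387401, 0.04450299]), 'FR': array([ 0.65580076, -0.18123809])}
```

View pics/t.png

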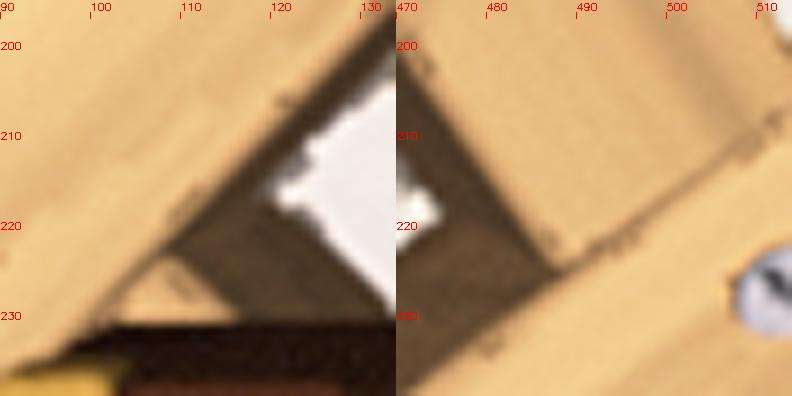

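Run:
```python
from cor import *
c,s=pickle.load(open("wrist_18.pkl","rb"))
print(at_z(c,108.7,222.3,.022,s),W((-.11,-.12)),at_z(c,487.8,225.1,.022,s),W((.11,.12+SH)))
```

```text
[ 0.44400688 -0.2066089   0.022     ] [ 0.44338838 -0.20752164] [0.62839885 0.05125575 0.022     ] [0.62901199 0.05102018]
```

Request:
{"name": "send_rows", "arguments": {"fingers": [0, 0, 0, 0, 0, 0, 0, 0], "dp": [[4, 0, -10], [4, 0, -30], [4, 0, -50], [4, 0, -66], [4, 0, -76], [4, 0, -82], [4, 0, -84.5], [4, 0, -84.5]], "turn": [[-0.003, -0.01, -0.005], [-0.003, -0.01, -0.005], [-0.003, -0.01, -0.005], [-0.003, -0.01, -0.005], [-0.003, -0.01, -0.005], [-0.003, -0.01, -0.005], [-0.003, -0.01, -0.005], [-0.003, -0.01, -0.005]]}}

```text
time_s: 17.82
position: [0.5275, -0.0872, 0.0253]
tcp_rot: [[-0.003, -0.814, 0.581], [0.001, 0.581, 0.814], [-1.0, 0.003, -0.001]]
force: [-4.1, 1.8, -0.2]
opening: 0.197
```

```bash
python3 look.py 19 wrist
```

```text
17.8167 [ 0.5275 -0.0872  0.0253] zang 54.49 xax [-0.003   0.0013 -1.    ] [-4.14  1.81 -0.21] [ 0.36  0.52 -0.05] [ 0.  -1.1 -0.  -0.1  0.6 -0. ] 0.19739961506199147
```

View pics/wrist_19.png

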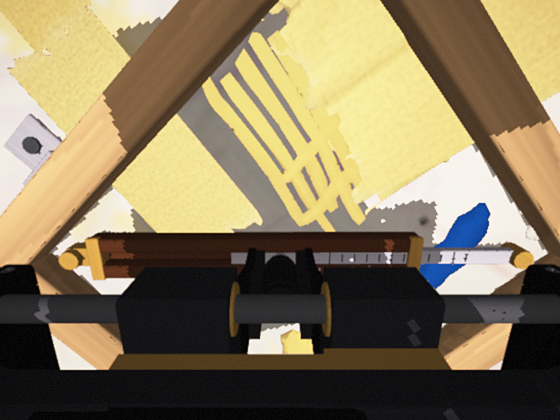

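Request:
{"name": "send_rows", "arguments": {"fingers": [0, 0, 0, 0, 0, 0, 0, 0], "dp": [[-1, -1.5, 0], [-2, -3, 0], [-3, -5, 0], [-4, -7, 0], [-5, -9, 0], [-6, -11, 0], [-7, -12.5, 0], [-7, -12.5, 0]], "turn": [[0, 0, 0], [0, 0, 0], [0, 0, 0], [0, 0, 0], [0, 0, 0], [0, 0, 0], [0, 0, 0], [0, 0, 0]]}}

```text
time_s: 18.53
position: [0.5233, -0.0992, 0.0262]
tcp_rot: [[0.003, -0.812, 0.583], [0.002, 0.583, 0.812], [-1.0, -0.002, 0.004]]
force: [7.3, 10.1, -0.5]
opening: 0.198
```

```bash
python3 look.py 20 wrist;  python3 - <<'E'
from cor import *
c,s=pickle.load(open("wrist_20.pkl","rb"))
crop(c,20,230,100,280,9,"pics/t.png")
E
```

```text
18.5333 [ 0.5233 -0.0992  0.0262] zang 54.32 xax [ 0.0035  0.002  -1.    ] [ 7.31 10.12 -0.47] [ 1.82 -1.13 -0.03] [ 0.4  0.1 -0.2 -0.7  0.2  0.4] 0.19788696327082467
```

View pics/t.png

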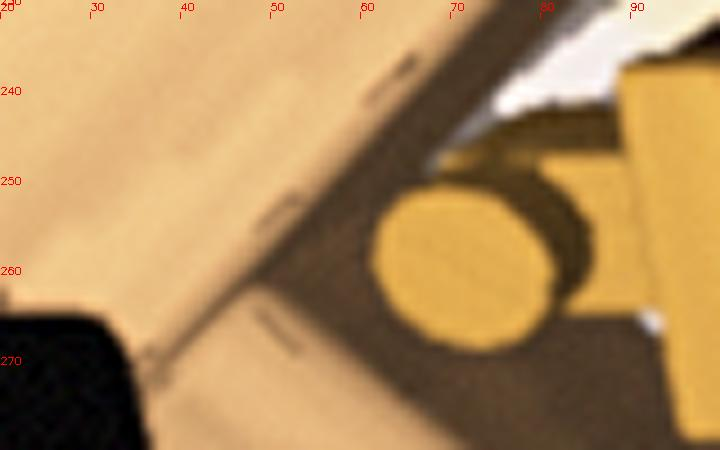

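Run:
```python
from cor import *
rel("wrist_20.pkl",(70.7,258.8),(48.2,260.8),"NR")
```

```text
button [ 0.4506 -0.2007] corner [ 0.4441 -0.2069] local diff [7.4 5.3] ideal [6.  5.7]
```

Request:
{"name": "send_rows", "arguments": {"fingers": [0, 0, 0, 0, 0], "dp": [[-1.5, -1, 0], [-3, -2, 0], [-4.5, -2.5, 0], [-4.5, -2.5, 0], [-4.5, -2.5, 0]], "turn": [[0, 0, 0], [0, 0, 0], [0, 0, 0], [0, 0, 0], [0, 0, 0]]}}

```text
time_s: 19.0
position: [0.5229, -0.1006, 0.027]
tcp_rot: [[0.012, -0.811, 0.585], [0.003, 0.585, 0.811], [-1.0, -0.008, 0.009]]
force: [8.7, 13.3, 0.1]
opening: 0.2
```

```bash
python3 look.py 21 wrist;  python3 - <<'E'
from cor import *
c,s=pickle.load(open("wrist_21.pkl","rb"))
crop(c,20,230,100,280,9,"pics/t.png")
E
```

```text
19.0 [ 0.5229 -0.1006  0.027 ] zang 54.17 xax [ 0.012   0.0025 -0.9999] [ 8.75 13.27  0.13] [ 2.34 -1.51  0.04] [ 0.1 -0.1 -0.1 -0.1  0.1 -0. ] 0.20028244978570753
```

View pics/t.png

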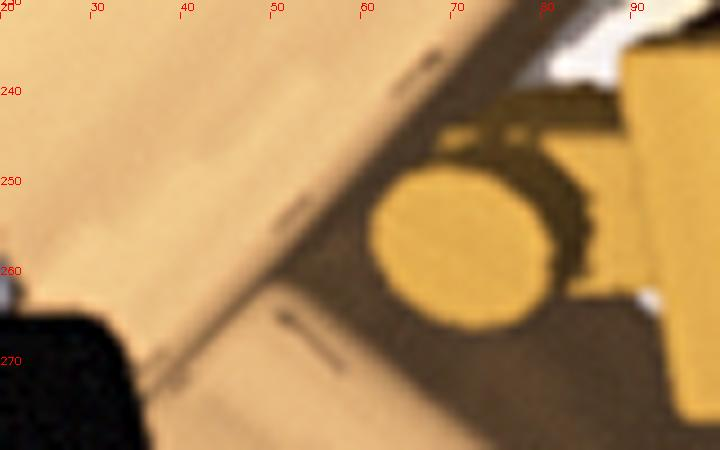

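Request:
{"name": "send_rows", "arguments": {"fingers": [0, 0, 0, 0, 0, 0, 0, 0, 0, 0], "dp": [[0.6, 0.8, -0.5], [1.8, 2.4, -1], [3.5, 5, -1.5], [5.5, 7.7, -1.5], [7.5, 10.5, -1.5], [9.5, 13.3, -1.5], [11.5, 16, -1.5], [13, 18.4, -1.5], [14, 20, -1.5], [14, 20, -1.5]], "turn": [[-0.002, 0.01, 0.004], [-0.002, 0.01, 0.004], [-0.002, 0.01, 0.004], [-0.002, 0.01, 0.004], [-0.002, 0.01, 0.004], [-0.002, 0.01, 0.004], [-0.002, 0.01, 0.004], [-0.002, 0.01, 0.004], [-0.002, 0.01, 0.004], [-0.002, 0.01, 0.004]]}}

```text
time_s: 19.88
position: [0.5376, -0.0806, 0.0257]
tcp_rot: [[0.003, -0.813, 0.582], [-0.0, 0.582, 0.813], [-1.0, -0.003, 0.002]]
force: [0.8, -1.2, -0.0]
opening: 0.195
```

```bash
python3 look.py 22 wrist;  python3 - <<'E'
from cor import *
c,s=pickle.load(open("wrist_22.pkl","rb"))
crop(c,500,225,560,275,9,"pics/t.png");crop(c,0,225,60,275,9,"pics/tb.png")
cv2.imwrite("pics/t.png",np.vstack([cv2.imread("pics/t.png"),cv2.imread("pics/tb.png")])[:, :])
E
```

```text
19.8833 [ 0.5376 -0.0806  0.0257] zang 54.44 xax [ 3.1e-03 -1.0e-04 -1.0e+00] [ 0.84 -1.22 -0.02] [-0.16 -0.14  0.  ] [-0.4 -0.1  0.   0.6 -0.3 -0.4] 0.19537030327701724
```

View pics/t.png

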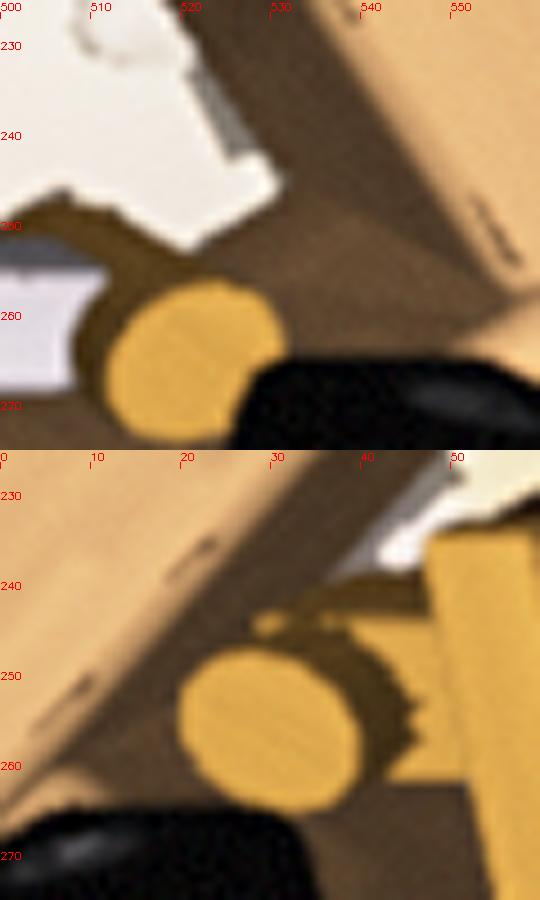

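Run:
```python
from cor import *
rel("wrist_22.pkl",(520.7,264.8),(556,257.8),"FL")
rel("wrist_22.pkl",(29.2,255.8),(6,261),"NR")
c,s=pickle.load(open("wrist_22.pkl","rb"));print(at_z(c,530.5,244.8,0,s))
a=at_z(c,29.2,255.8,.016,s);b=at_z(c,520.7,264.8,.016,s);print(np.linalg.norm(a-b),np.degrees(np.arctan2(*(b-a)[1::-1])),homes()['FL'])
```

```text
button [0.6255 0.035 ] corner [0.6277 0.051 ] local diff [ -4.4 -15.5] ideal [-6.  -5.7]
button [ 0.4494 -0.2005] corner [ 0.4445 -0.2081] local diff [5.9 6.8] ideal [6.  5.7]
[0.63014566 0.05205373 0.        ]
0.29410888572316984 53.22429718100608 [0.62387401 0.04450299]
```

Request:
{"name": "send_rows", "arguments": {"fingers": [0, 0, 0, 0, 0, 0, 0], "dp": [[0, 1.5, 0], [0.3, 3, 0], [0.7, 4.5, 0], [1.1, 5.5, 0], [1.4, 6.3, 0], [1.4, 7, 0], [1.4, 7, 0]], "turn": [[0, 0, 0.003], [0, 0, 0.006], [0, 0, 0.01], [0, 0, 0.015], [0, 0, 0.015], [0, 0, 0.015], [0, 0, 0.015]]}}

```text
time_s: 20.52
position: [0.5391, -0.0736, 0.0256]
tcp_rot: [[0.003, -0.822, 0.569], [-0.0, 0.569, 0.822], [-1.0, -0.003, 0.002]]
force: [0.0, -2.1, -0.5]
opening: 0.2
```

```bash
python3 look.py 23 wrist;  python3 - <<'E'
from cor import *
c,s=pickle.load(open("wrist_23.pkl","rb"))
crop(c,500,225,560,275,9,"pics/t.png");crop(c,0,225,60,275,9,"pics/tb.png")
cv2.imwrite("pics/t.png",np.vstack([cv2.imread("pics/t.png"),cv2.imread("pics/tb.png")])[:, :])
E
```

```text
20.5167 [ 0.5391 -0.0736  0.0256] zang 55.3 xax [ 0.0034 -0.     -1.    ] [ 0.03 -2.07 -0.52] [-0.47 -0.01  0.  ] [-0.   0.  -0.   0.2  0.1 -0.2] 0.2002452850488268
```

View pics/t.png

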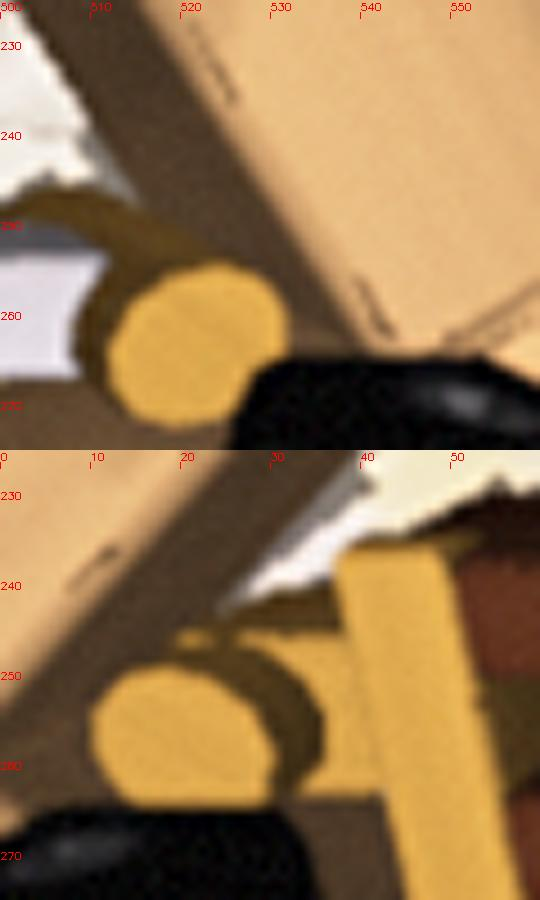

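Run:
```python
from cor import *
c,s=pickle.load(open("wrist_23.pkl","rb"))
R=np.array([[np.cos(TH),-np.sin(TH)],[np.sin(TH),np.cos(TH)]])
L=lambda p:R.T@(p[:2]-[X0,Y0])*1000
print("tongue",L(at_z(c,521,263,.016,s)),"home",L(homes()['FL']),"left edge pts",L(at_z(c,519,226,.022,s)),L(at_z(c,538.5,263,.022,s)))
print("stock",L(at_z(c,19.5,256.5,.016,s)),"home",L(homes()['NR']))
a=at_z(c,19.5,256.5,.016,s);b=at_z(c,521,263,.016,s);print(np.linalg.norm(a-b),np.degrees(np.arctan2(*(b-a)[1::-1])))
```

```text
tongue [104.23525794 103.74135851] home [104.         104.26653212] left edge pts [ 77.51565003 112.91105771] [105.49663519 109.53458462]
stock [-102.64901152 -113.27760793] home [-104.         -114.26653212]
0.29983050669644457 54.41956907872233
```

Request:
{"name": "send_rows", "arguments": {"fingers": [0, 0, 0, 0, 0], "dp": [[0.5, 0.5, 0], [1, 1, 0], [1.5, 1.5, 0], [1.5, 1.5, 0], [1.5, 1.5, 0]], "turn": [[0, 0, 0], [0, 0, 0], [0, 0, 0], [0, 0, 0], [0, 0, 0]]}}

```text
time_s: 20.98
position: [0.5394, -0.0728, 0.0254]
tcp_rot: [[0.001, -0.823, 0.569], [-0.001, 0.569, 0.823], [-1.0, -0.001, -0.0]]
force: [-2.8, -6.6, -0.7]
opening: 0.195
```

Both walls are felt. I'll let go, rise and check.

Request:
{"name": "send_rows", "arguments": {"fingers": [0, 0.2, 0.4, 0.45, 0.45, 0.45, 0.45, 0.45, 0.45, 0.45], "dp": [[0, 0, 0], [0, 0, 0], [0, 0, 0], [0, 0, 0], [0, 0, 10], [0, 0, 40], [0, 0, 80], [0, 0, 115], [0, 0, 130], [0, 0, 130]], "turn": [[0, 0, 0], [0, 0, 0], [0, 0, 0], [0, 0, 0], [0, 0, 0], [0, 0, 0], [0, 0, 0], [0, 0, 0], [0, 0, 0], [0, 0, 0]]}}

```text
time_s: 21.82
position: [0.5421, -0.0729, 0.1603]
tcp_rot: [[0.01, -0.823, 0.568], [-0.003, 0.568, 0.823], [-1.0, -0.01, 0.003]]
force: [0.2, 0.2, -0.2]
opening: 0.446
```

```bash
python3 look.py 24 wrist;  python3 - <<'E'
from cor import *
c,s=pickle.load(open("wrist_24.pkl","rb"))
E
```

```text
21.8167 [ 0.5421 -0.0729  0.1603] zang 55.37 xax [ 0.0098 -0.0031 -0.9999] [ 0.16  0.18 -0.2 ] [ 0.01 -0.02  0.04] [-0.2  3.7  3.  -0.1 -3.  -0.1] 0.4459750928235729
```

View pics/wrist_24.png

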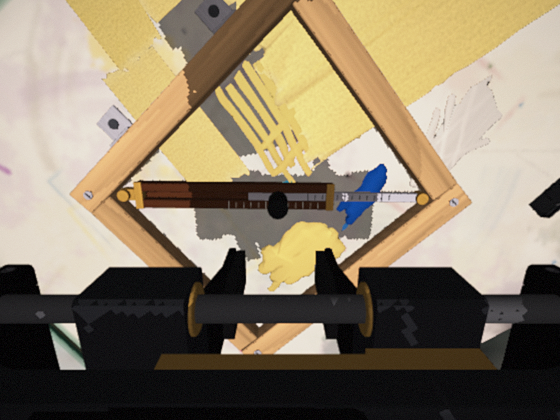

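Run:
```python
from cor import *
c,s=pickle.load(open("wrist_24.pkl","rb"))
crop(c,100,175,140,220,10,"pics/t.png");crop(c,405,175,445,220,10,"pics/tb.png")
cv2.imwrite("pics/t.png",np.hstack([cv2.imread("pics/t.png"),cv2.imread("pics/tb.png")]))
```

```text
(no output)
```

View pics/t.png

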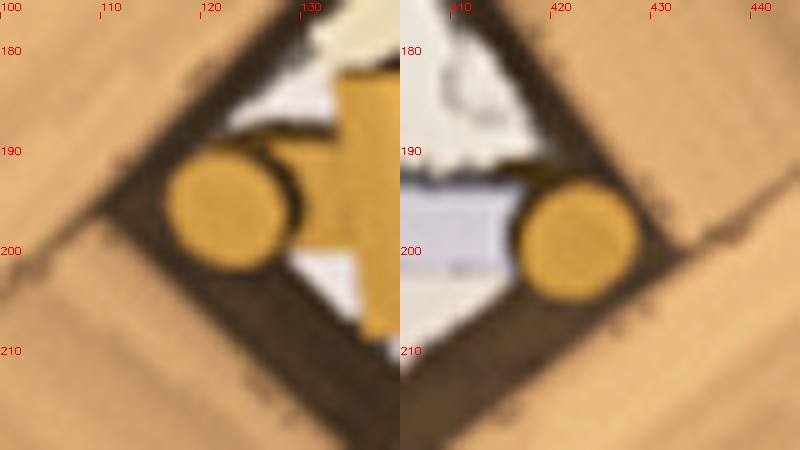

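Run:
```python
from cor import *
rel("wrist_24.pkl",(122.3,195.5),(110.2,195.3),"NR")
rel("wrist_24.pkl",(422.3,198.7),(433.2,200),"FL")
c,s=pickle.load(open("wrist_24.pkl","rb"))
a=at_z(c,122.3,195.5,.016,s);b=at_z(c,422.3,198.7,.016,s);print(np.linalg.norm(a-b)); print(depth_pt(c,278,206,s))
# walls: lines through edge pixels at z=.022 -> distance of button
R=np.array([[np.cos(TH),-np.sin(TH)],[np.sin(TH),np.cos(TH)]])
L=lambda u,v,z:(R.T@(at_z(c,u,v,z,s)[:2]-[X0,Y0])*1000).round(1)
print(L(129.5,175,.022),L(110.2,195.3,.022),L(133.5,218,.022),"|",L(414.5,175,.022),L(433.2,200,.022),L(411,218.5,.022),"|",L(122.3,195.5,.016),L(422.3,198.7,.016))
```

```text
button [ 0.4506 -0.1999] corner [ 0.4442 -0.2061] local diff [7.2 5.2] ideal [6.  5.7]
button [0.624  0.0448] corner [0.6283 0.0517] local diff [-5.3 -6.2] ideal [-6.  -5.7]
0.29995161200562825
[ 0.53738269 -0.07109673  0.0585913 ]
[-109.   -89.1] [-109.  -118.7] [ -78.6 -120.3] | [ 76.4 111.7] [109.4 110.8] [110.4  83.4] | [-101.8 -113.5] [104.2 104.6]
```

Reading 2 is about 300 mm against about 315 mm, so NL–FR is longer by about 15 mm. I'll take the rule back there.

Request:
{"name": "send_rows", "arguments": {"fingers": [0.45, 0.45, 0.45, 0.45, 0.45, 0.45, 0.45, 0.3, 0.1, 0], "dp": [[-2.6, 0.3, -15], [-2.6, 0.3, -50], [-2.6, 0.3, -85], [-2.6, 0.3, -112], [-2.6, 0.3, -128], [-2.6, 0.3, -135], [-2.6, 0.3, -137.5], [-2.6, 0.3, -137.5], [-2.6, 0.3, -137.5], [-2.6, 0.3, -137.5]], "turn": [[0.002, 0.005, 0], [0.003, 0.01, -0.01], [0.003, 0.01, -0.015], [0.003, 0.01, -0.015], [0.003, 0.01, -0.015], [0.003, 0.01, -0.015], [0.003, 0.01, -0.015], [0.003, 0.01, -0.015], [0.003, 0.01, -0.015], [0.003, 0.01, -0.015]]}}

```text
time_s: 22.7
position: [0.5388, -0.0725, 0.0216]
tcp_rot: [[-0.002, -0.814, 0.581], [0.0, 0.581, 0.814], [-1.0, 0.002, -0.001]]
force: [1.2, -0.2, 0.8]
opening: 0.305
```

Request:
{"name": "send_rows", "arguments": {"fingers": [0, 0, 0, 0], "dp": [[0, 0, 0], [0, 0, 0], [0, 0, 1.5], [0, 0, 3]], "turn": [[0, 0, 0], [0, 0, 0], [0, 0, 0], [0, 0, 0]]}}

```text
time_s: 23.03
position: [0.5392, -0.0729, 0.0252]
tcp_rot: [[-0.001, -0.814, 0.58], [-0.0, 0.58, 0.814], [-1.0, 0.001, -0.001]]
force: [-0.2, -3.2, -0.2]
opening: 0.198
```

```bash
python3 look.py 25
```

```text
23.0333 [ 0.5392 -0.0729  0.0252] zang 54.52 xax [-1.e-03 -3.e-04 -1.e+00] [-0.2  -3.18 -0.24] [-0.45  0.04 -0.  ] [ 0.1 -1.7 -0.3  0.2  2.  -0. ] 0.19832692874222813
```

Request:
{"name": "send_rows", "arguments": {"fingers": [0, 0, 0, 0, 0, 0, 0, 0, 0, 0], "dp": [[-2, -2.8, 0], [-5, -7, 0], [-8, -11.2, 0], [-11, -15.4, 0], [-14, -19.6, 0], [-16, -22.4, 0], [-17.2, -24.2, 0], [-18, -25.2, 0], [-18.5, -25.9, 0], [-18.5, -25.9, 0]], "turn": [[0, 0, 0], [0, 0, 0], [0, 0, 0], [0, 0, 0], [0, 0, 0], [0, 0, 0], [0, 0, 0], [0, 0, 0], [0, 0, 0], [0, 0, 0]]}}

```text
time_s: 23.87
position: [0.5215, -0.098, 0.0253]
tcp_rot: [[0.001, -0.813, 0.582], [0.001, 0.582, 0.813], [-1.0, -0.0, 0.001]]
force: [3.0, 4.4, -1.2]
opening: 0.196
```

```bash
python3 look.py 26 wrist
python3 - <<'E'
from cor import *
c,s=pickle.load(open("wrist_26.pkl","rb"))
crop(c,30,230,100,280,9,"pics/t1.png");crop(c,500,230,540,280,9,"pics/t2.png")
cv2.imwrite("pics/t.png",cv2.resize(np.hstack([cv2.imread("pics/t1.png"),cv2.imread("pics/t2.png")]),None,fx=.8,fy=.8))
E
```

```text
23.8667 [ 0.5215 -0.098   0.0253] zang 54.43 xax [ 1.e-03  9.e-04 -1.e+00] [ 3.03  4.43 -1.17] [ 0.95 -0.61  0.02] [ 0.   0.1 -0.1 -0.4  0.   0.3] 0.19628035083719542
```

View pics/t.png

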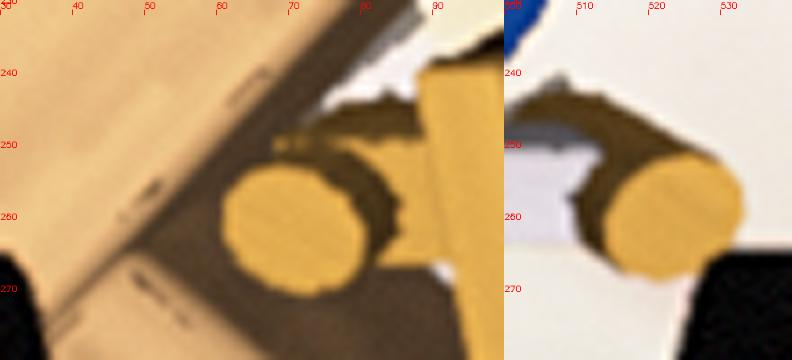

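Request:
{"name": "send_rows", "arguments": {"fingers": [0, 0, 0, 0, 0, 0, 0, 0, 0, 0], "dp": [[0.3, 0.4, 5], [0.6, 1, 15], [0.6, 2, 35], [0.6, 4, 60], [0.6, 8, 80], [0.6, 12, 85], [0.6, 17, 85], [0.6, 22, 85], [0.6, 27, 85], [0.6, 32, 85]], "turn": [[0, 0, 0], [0, 0, 0], [0, 0, 0], [0, 0, -0.02], [0, 0, -0.08], [0, 0, -0.16], [0, 0, -0.25], [0, 0, -0.35], [0, 0, -0.45], [0, 0, -0.55]]}}

```text
time_s: 24.75
position: [0.5205, -0.0655, 0.1102]
tcp_rot: [[-0.002, -0.385, 0.923], [0.001, 0.923, 0.385], [-1.0, 0.001, -0.001]]
force: [0.2, -0.1, -6.3]
opening: 0.196
```

```bash
python3 look.py 27
```

```text
24.75 [ 0.5205 -0.0655  0.1102] zang 22.65 xax [-1.8e-03  7.0e-04 -1.0e+00] [ 0.17 -0.08 -6.32] [-0.02 -0.09 -0.01] [ 6.4 -0.2  1.1 -0.1 -0.8 74.4] 0.1959277766298128
```

Request:
{"name": "send_rows", "arguments": {"fingers": [0, 0, 0, 0, 0, 0, 0, 0, 0, 0], "dp": [[0, 1, 0], [0, 1, 0], [0, 1, 0], [0, 1, 0], [0, 1, 0], [0, 1, 0], [0, 1, 0], [0, 1, 0], [0, 1, 0], [0, 1, 0]], "turn": [[0, 0, -0.11], [0, 0, -0.23], [0, 0, -0.35], [0, 0, -0.47], [0, 0, -0.59], [0, 0, -0.71], [0, 0, -0.83], [0, 0, -0.94], [0, 0, -1.04], [0, 0, -1.1]]}}

```text
time_s: 25.58
position: [0.5189, -0.0642, 0.11]
tcp_rot: [[-0.003, 0.651, 0.759], [0.002, 0.759, -0.651], [-1.0, -0.0, -0.004]]
force: [-0.8, -0.4, -6.7]
opening: 0.197
```

Request:
{"name": "send_rows", "arguments": {"fingers": [0, 0], "dp": [[0, 0, 0], [0, 0, 0]], "turn": [[0, 0, -0.01], [0, 0, -0.01]]}}

```text
time_s: 25.75
position: [0.5175, -0.064, 0.1097]
tcp_rot: [[-0.006, 0.658, 0.753], [0.003, 0.753, -0.658], [-1.0, -0.002, -0.007]]
force: [-0.3, 0.4, -6.4]
opening: 0.199
```

```bash
python3 look.py 28 wrist
python3 - <<'E'
from cor import *
c,s=pickle.load(open("wrist_28.pkl","rb"))
z=s["position"][2]-.028
for u,v in((74,257.5),(518,257)): print(at_z(c,u,v,z+.016,s))
E
```

```text
25.75 [ 0.5175 -0.064   0.1097] zang -41.12 xax [-0.006   0.0031 -1.    ] [-0.27  0.39 -6.4 ] [-0.13  0.05 -0.01] [ 0.1 -0.  -0.3  0.1 -0.5 -1.2] 0.19877991915194465
[0.42166134 0.01782613 0.0977499 ]
[ 0.62451869 -0.15771509  0.0977499 ]
```

View pics/wrist_28.png

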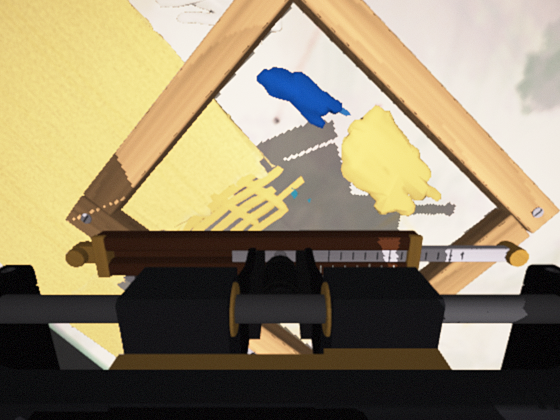

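Request:
{"name": "send_rows", "arguments": {"fingers": [0, 0, 0, 0, 0, 0, 0, 0], "dp": [[3.8, -0.5, -10], [3.8, -0.5, -30], [3.8, -0.5, -50], [3.8, -0.5, -66], [3.8, -0.5, -76], [3.8, -0.5, -82], [3.8, -0.5, -84.5], [3.8, -0.5, -84.5]], "turn": [[-0.003, -0.006, 0.006], [-0.003, -0.006, 0.006], [-0.003, -0.006, 0.006], [-0.003, -0.006, 0.006], [-0.003, -0.006, 0.006], [-0.003, -0.006, 0.006], [-0.003, -0.006, 0.006], [-0.003, -0.006, 0.006]]}}

```text
time_s: 26.47
position: [0.5215, -0.0649, 0.0256]
tcp_rot: [[0.0, 0.652, 0.758], [-0.0, 0.758, -0.652], [-1.0, -0.0, 0.0]]
force: [-1.6, -2.7, -0.9]
opening: 0.198
```

```bash
python3 look.py 29 wrist
```

```text
26.4667 [ 0.5215 -0.0649  0.0256] zang -40.7 xax [ 1.e-04 -5.e-04 -1.e+00] [-1.63 -2.68 -0.9 ] [-0.49  0.48  0.04] [ 0.  -1.1 -0.  -0.   0.4  0.1] 0.19780903664813432
```

View pics/wrist_29.png

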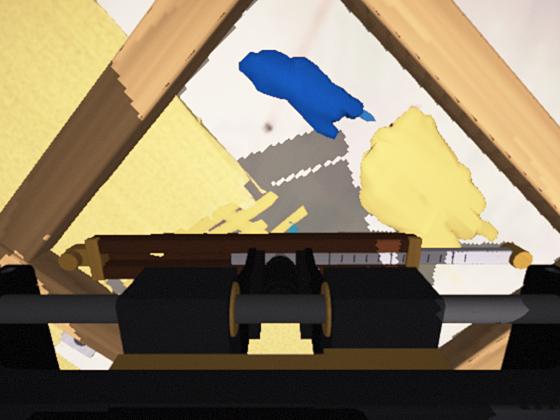

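Request:
{"name": "send_rows", "arguments": {"fingers": [0, 0, 0, 0, 0, 0, 0, 0, 0], "dp": [[-1.3, 1.3, 0], [-2.6, 2.6, 0], [-4, 4, 0], [-5.4, 5.4, 0], [-6.8, 6.9, 0], [-8, 8.2, 0], [-9, 9.4, 0], [-9.6, 10, 0], [-9.6, 10, 0]], "turn": [[0, 0, 0], [0, 0, 0], [0, 0, 0], [0, 0, 0], [0, 0, 0], [0, 0, 0], [0, 0, 0], [0, 0, 0], [0, 0, 0]]}}

```text
time_s: 27.27
position: [0.5143, -0.0558, 0.0265]
tcp_rot: [[0.006, 0.652, 0.758], [-0.003, 0.758, -0.652], [-1.0, 0.002, 0.006]]
force: [4.4, -5.5, -0.5]
opening: 0.2
```

```bash
python3 look.py 30 wrist;  python3 - <<'E'
from cor import *
c,s=pickle.load(open("wrist_30.pkl","rb"))
crop(c,20,230,100,280,9,"pics/t.png")
E
```

```text
27.2667 [ 0.5143 -0.0558  0.0265] zang -40.68 xax [ 0.0057 -0.0028 -1.    ] [ 4.41 -5.47 -0.51] [-0.87 -0.58  0.  ] [-0.   0.1 -0.1  0.2  0.3 -0. ] 0.19978496420048691
```

View pics/t.png

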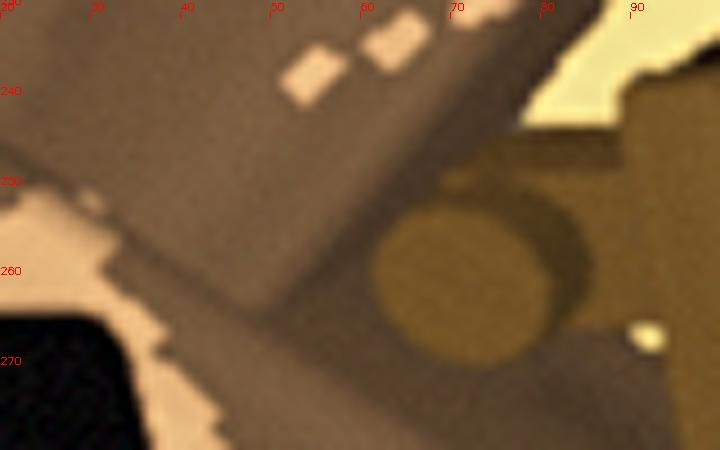

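Request:
{"name": "send_rows", "arguments": {"fingers": [0, 0, 0, 0], "dp": [[-1.5, 1, 0], [-2.5, 2, 0], [-3, 2.5, 0], [-3, 2.5, 0]], "turn": [[0.003, 0.005, 0], [0.003, 0.005, 0], [0.003, 0.005, 0], [0.003, 0.005, 0]]}}

```text
time_s: 27.65
position: [0.5145, -0.0551, 0.0271]
tcp_rot: [[0.008, 0.651, 0.759], [-0.003, 0.759, -0.651], [-1.0, 0.003, 0.008]]
force: [4.2, -6.8, -0.5]
opening: 0.2
```

```bash
python3 look.py 31
```

```text
27.65 [ 0.5145 -0.0551  0.0271] zang -40.63 xax [ 0.0076 -0.0031 -1.    ] [ 4.24 -6.78 -0.49] [-1.36 -0.59  0.06] [ 0.   0.  -0.1  0.1  0.2 -0.1] 0.20016544439839737
```

Request:
{"name": "send_rows", "arguments": {"fingers": [0, 0, 0, 0, 0], "dp": [[-1.5, -0.3, -0.5], [-3, -0.6, -1], [-4, -0.6, -1], [-4, -0.6, -1], [-4, -0.6, -1]], "turn": [[0.003, 0.007, 0], [0.003, 0.007, 0], [0.003, 0.007, 0], [0.003, 0.007, 0], [0.003, 0.007, 0]]}}

```text
time_s: 28.07
position: [0.5136, -0.0564, 0.0266]
tcp_rot: [[0.007, 0.652, 0.758], [-0.002, 0.758, -0.652], [-1.0, 0.003, 0.007]]
force: [7.5, -1.9, -1.2]
opening: 0.196
```

```bash
python3 look.py 32 wrist;  python3 - <<'E'
from cor import *
c,s=pickle.load(open("wrist_32.pkl","rb"))
crop(c,20,230,100,280,9,"pics/t.png")
E
```

```text
28.0667 [ 0.5136 -0.0564  0.0266] zang -40.68 xax [ 0.0073 -0.0018 -1.    ] [ 7.53 -1.94 -1.25] [-0.49 -1.   -0.05] [ 0.   0.  -0.1  0.   0.1  0. ] 0.19611636154870488
```

View pics/t.png

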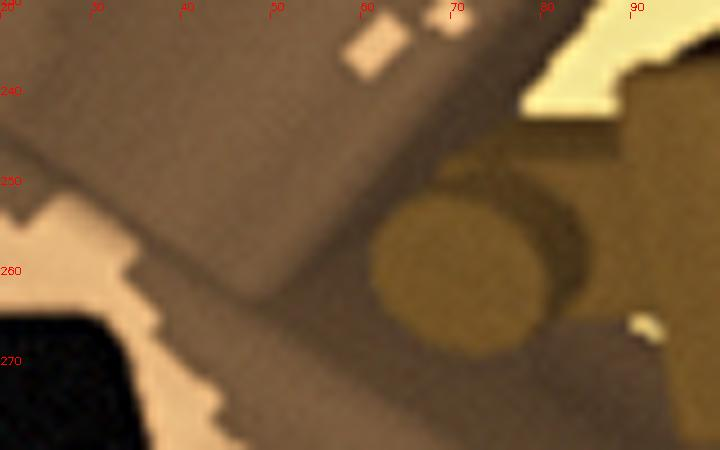

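Request:
{"name": "send_rows", "arguments": {"fingers": [0, 0, 0, 0, 0, 0, 0, 0, 0, 0], "dp": [[2, -1.8, -1], [5, -4.3, -1], [9, -7.8, -1], [13, -11.2, -1], [17, -14.7, -1], [21, -18.2, -1], [25, -21.7, -1], [28, -24.3, -1], [30, -26, -1], [30, -26, -1]], "turn": [[0.002, 0.007, 0], [0.002, 0.007, 0], [0.002, 0.007, 0], [0.002, 0.007, 0], [0.002, 0.007, 0], [0.002, 0.007, 0], [0.002, 0.007, 0], [0.002, 0.007, 0], [0.002, 0.007, 0], [0.002, 0.007, 0]]}}

```text
time_s: 28.95
position: [0.5445, -0.0831, 0.0257]
tcp_rot: [[0.002, 0.652, 0.758], [-0.0, 0.758, -0.652], [-1.0, 0.001, 0.001]]
force: [1.8, 0.7, 0.4]
opening: 0.194
```

```bash
python3 look.py 33
```

```text
28.95 [ 0.5445 -0.0831  0.0257] zang -40.69 xax [ 1.5e-03 -4.0e-04 -1.0e+00] [1.81 0.69 0.39] [ 0.14 -0.2  -0.08] [ 0.2 -0.3  0.8 -0.1 -0.5  0.2] 0.19367843717894234
```

Remaining (3.3,-3.0), plus a slight press.

Request:
{"name": "send_rows", "arguments": {"fingers": [0, 0, 0, 0, 0, 0, 0], "dp": [[0.8, -0.7, 0], [1.6, -1.4, 0], [2.4, -2.1, 0], [3.2, -2.8, 0], [4, -3.5, 0], [4.8, -4, 0], [4.8, -4, 0]], "turn": [[0, 0, 0], [0, 0, 0], [0, 0, 0], [0, 0, 0], [0, 0, 0], [0, 0, 0], [0, 0, 0]]}}

```text
time_s: 29.53
position: [0.5476, -0.086, 0.0252]
tcp_rot: [[-0.002, 0.652, 0.758], [0.002, 0.758, -0.652], [-1.0, -0.0, -0.003]]
force: [-1.0, 4.5, -0.6]
opening: 0.199
```

```bash
python3 look.py 34 wrist;  python3 - <<'E'
from cor import *
c,s=pickle.load(open("wrist_34.pkl","rb"))
crop(c,500,225,560,275,9,"pics/t.png");crop(c,0,225,60,275,9,"pics/tb.png")
cv2.imwrite("pics/t.png",np.vstack([cv2.imread("pics/t.png"),cv2.imread("pics/tb.png")])[:, :])
E
```

```text
29.5333 [ 0.5476 -0.086   0.0252] zang -40.7 xax [-0.0021  0.0016 -1.    ] [-1.02  4.54 -0.61] [ 0.77  0.1  -0.07] [ 0.1  0.   0.1 -0.1 -0.2  0.1] 0.19896241046502386
```

View pics/t.png

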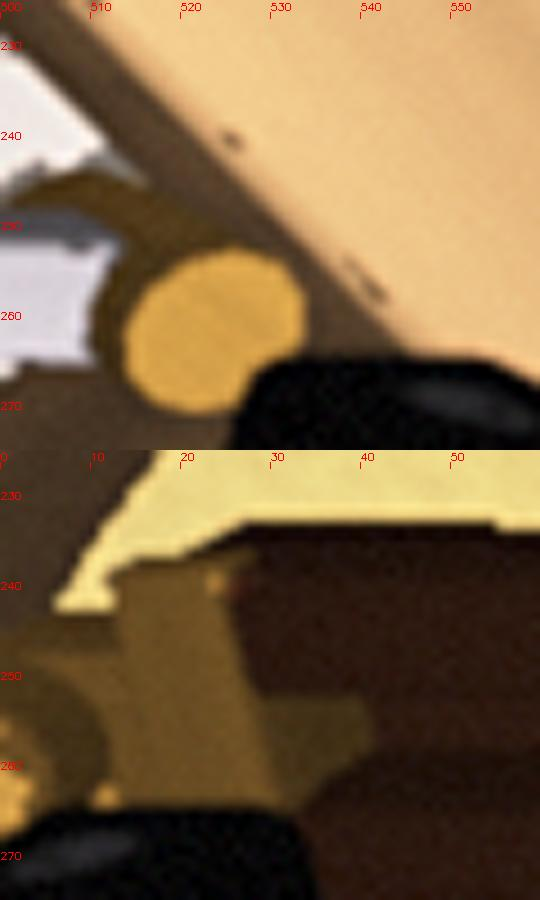

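Request:
{"name": "send_rows", "arguments": {"fingers": [0, 0, 0, 0, 0, 0], "dp": [[1, -0.5, 0], [2, -1, 0], [3, -1.5, 0], [3.5, -1.5, 0], [3.5, -1.5, 0], [3.5, -1.5, 0]], "turn": [[0, 0, 0], [0, 0, 0], [0, 0, 0], [0, 0, 0], [0, 0, 0], [0, 0, 0]]}}

```text
time_s: 30.08
position: [0.5479, -0.0861, 0.0245]
tcp_rot: [[-0.009, 0.652, 0.758], [0.004, 0.758, -0.652], [-1.0, -0.003, -0.01]]
force: [-3.6, 5.4, 0.7]
opening: 0.199
```

Request:
{"name": "send_rows", "arguments": {"fingers": [0, 0.2, 0.4, 0.45, 0.45, 0.45, 0.45, 0.45, 0.45, 0.45], "dp": [[0, 0, 0], [0, 0, 0], [0, 0, 0], [0, 0, 0], [0, 0, 10], [0, 0, 40], [0, 0, 80], [0, 0, 115], [0, 0, 130], [0, 0, 130]], "turn": [[0, 0, 0], [0, 0, 0], [0, 0, 0], [0, 0, 0], [0, 0, 0], [0, 0, 0], [0, 0, 0], [0, 0, 0], [0, 0, 0], [0, 0, 0]]}}

```text
time_s: 30.92
position: [0.5515, -0.0879, 0.16]
tcp_rot: [[0.002, 0.652, 0.758], [-0.001, 0.758, -0.652], [-1.0, 0.001, 0.002]]
force: [0.7, 0.8, -0.1]
opening: 0.448
```

Request:
{"name": "send_rows", "arguments": {"fingers": [0.45, 0.45], "dp": [[0, 0, 0], [0, 0, 0]], "turn": [[0, 0, 0], [0, 0, 0]]}}

```text
time_s: 31.08
position: [0.552, -0.0885, 0.1608]
tcp_rot: [[0.004, 0.652, 0.758], [-0.002, 0.758, -0.652], [-1.0, 0.001, 0.004]]
force: [0.2, 0.3, -0.4]
opening: 0.45
```

```bash
python3 look.py 35 wrist side scene;  python3 - <<'E'
from cor import *
c,s=pickle.load(open("wrist_35.pkl","rb"))
crop(c,85,180,125,225,10,"pics/t.png");crop(c,400,180,440,225,10,"pics/tb.png")
cv2.imwrite("pics/t.png",np.hstack([cv2.imread("pics/t.png"),cv2.imread("pics/tb.png")]))
E
```

```text
31.0833 [ 0.552  -0.0885  0.1608] zang -40.68 xax [ 0.0039 -0.0019 -1.    ] [ 0.25  0.25 -0.38] [-0.09  0.17  0.02] [ 0.1  1.7  0.9  0.1  0.1 -0. ] 0.4495064040048332
```

View pics/wrist_35.png

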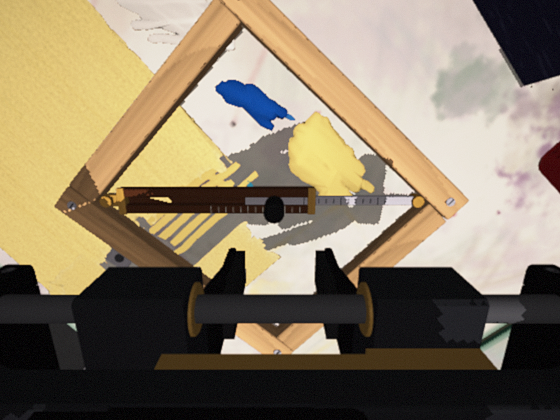

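View pics/t.png

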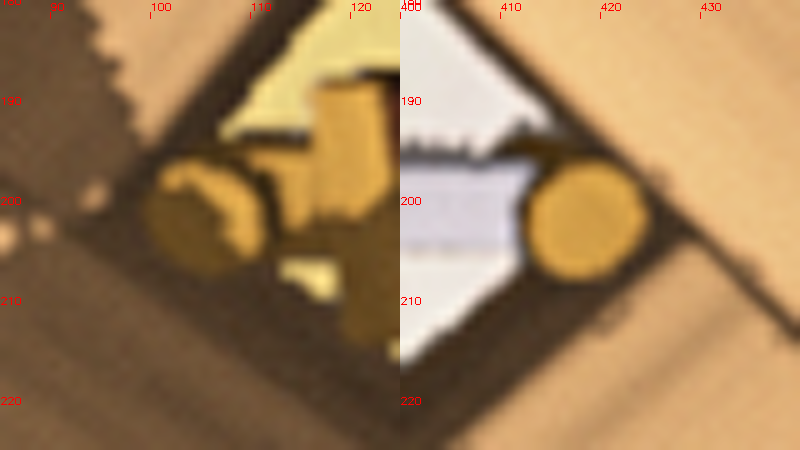

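Run:
```python
from cor import *
rel("wrist_35.pkl",(104.8,201.3),(93,202.5),"NL")
rel("wrist_35.pkl",(418.2,201.3),(428.5,203),"FR")
c,s=pickle.load(open("wrist_35.pkl","rb"))
a=at_z(c,104.8,201.3,.016,s);b=at_z(c,418.2,201.3,.016,s);print(np.linalg.norm(a-b))
print("bystanders: ")
c0=pickle.load(open("side0.pkl","rb"));c1,_=pickle.load(open("side_35.pkl","rb"))
print(np.abs(c0["img"][240:350,150:380].astype(int)-c1["img"][240:350,150:380]).max(2).mean())
```

```text
button [0.4173 0.0246] corner [0.4113 0.0304] local diff [ 5.2 -6.6] ideal [ 6.  -6.3]
button [ 0.6559 -0.1811] corner [ 0.6617 -0.1862] local diff [-5.   5.9] ideal [-6.   6.3]
0.31498732455420925
bystanders: 
13.034703557312254
```

View pics/side_35.png

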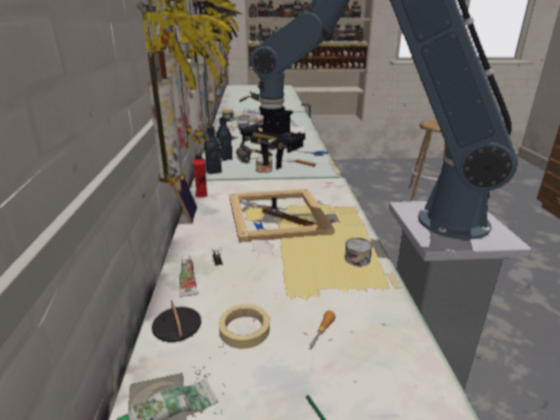

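Both buttons are home within about 1 mm. The side view shows the rule flat in the frame and the bystanders where they were. Handing in.

```bash
python3 -c "
from rig import bot
print(bot.hand_in())"
```

```text
the job is handed in; nothing more can be done
None
```

The frame is not square: its two inner diagonals differ by about 15 mm. The rule now lies flat and released in the longer one, near left to far right, and the job is handed in at about 31 s.

| Diagonal | Distance between button centres | Rule drawn out |
|---|---|---|
| Near left to far right | about 315 mm | about 45 mm |
| Near right to far left | about 300 mm | about 30 mm |

- **Readings:** these come from the wrist camera, which is good to about 2 mm. They agree with the frame's far rail being shifted about 10 mm to the right.
- **Buttons home:** after each placing I let go and looked from above. The buttons were within about 1.5 mm of their corners each time, and about 1 mm at the end.
- **Forces:** the largest force I read at the wrist was about 16 N, once, while seating the stock end in the near right corner. That was more than I intended, but under 20 N even without taking off the bench friction.
- **Other things:** in the last side view the other things on the bench look unmoved. I judged this by eye only. I saw no sign of the far rail moving, but did not measure it separately at the end.

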